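Put the control bottles back into the bench cold box

TASK

The control run is over: put the amber control bottles that stand between the cold box, the analyser and the front edge away cold (the stock bottles along the wall stay). Lift the blue paddle to unlatch the cold box, swing the lid over and lower it gently onto its rear stop; stand every bottle with a red cap upright in the red tray and every one with a green cap in the green tray, moving over any that were left in the wrong tray. Then bring the lid back over, lower it gently and leave it fully shut and latched, with the paddle home; never let the lid drop, and leave the yellow-capped dropper bottle where it is.

Things in the scene. Friction and masses are not known exactly. Their poses are not given: they have to be found in the camera images.
- cold_box: white bench cold box standing fixed on the bench, 140 mm (x) by 200 mm (y), rim 65 mm high; origin at the centre of its underside. Its x axis points from the front, where the blue lift paddle is, to the hinge at the back; z up. The closed lid adds 41 mm (top at 106 mm). Behind it two dark steel stop arms with rubber pads carry the opened lid
- lid_hinge (a point): middle of the lid's hinge line, 73 mm behind the middle of the box and 66 mm above the bench; axes as cold_box; the lid turns about the y axis
- lid (a joint): angle of the deep white lid (140 x 200 x 40 mm shell, 0.7 kg): 0 shut on the rim, grows as the paddle side swings up and over, 1.57 upright, 2.0 leaning back on its stop arms, where it stays by itself. The hinge has hardly any friction: let go anywhere else the lid falls
- paddle (a joint): angle of the blue lift paddle relative to the lid: 0 home (a weak spring, 1 to 2 N at the bar, returns it), 0.45 fully lifted, its end stop. Two steel pawls behind it hook under keepers on the box front; above about 0.25 they are free, at 0 they hold the shut lid. A lid held up by the bar hangs with the paddle fully lifted; past upright the paddle lies at 0
- handle_bar (a point): middle of the paddle's round blue bar, 11 mm thick, 61 mm free between its two side arms, parallel to the hinge; x axis points from bar to pivot, y along the bar. Shut: 111 mm in front of the box's middle (184 mm before the hinge), 74 mm above the bench, 35 mm clear between bar and lid front for a finger. It can be pinched from above throughout and turns between the fingers
- paddle_pivot (a point): middle of the paddle's pivot line on the lid front, parallel to the hinge, 35 mm from the bar. Moves with the lid: shut, it lies 149 mm in front of the hinge line and 8 mm above it; axes of the lid (z is the lid's own up)
- red_tray: red plastic tray fixed in the cold box, one of two side by side (which one lies on which side varies); outside 122 x 93 mm, 33 mm high, walls and floor 2.5 mm; origin at the centre of its underside, which lies 31 mm above the bench; x along its 122 mm side towards the lid hinge, z up; room for three bottles
- green_tray: green plastic tray fixed in the cold box, one of two side by side (which one lies on which side varies); outside 122 x 93 mm, 33 mm high, walls and floor 2.5 mm; origin at the centre of its underside, which lies 31 mm above the bench; x along its 122 mm side towards the lid hinge, z up; room for three bottles
- red_0: loose amber control bottle with a red screw cap: body a 33 mm cylinder up to 40 mm, shoulder to 50 mm, cap 23 mm wide to the top at 62 mm; 90 g, its weight low down; origin at the centre of its underside, z up through the cap. May be absent (None)
- red_1: loose amber control bottle with a red screw cap: body a 33 mm cylinder up to 40 mm, shoulder to 50 mm, cap 23 mm wide to the top at 62 mm; 90 g, its weight low down; origin at the centre of its underside, z up through the cap. May be absent (None)
- red_2: stands in one of the trays of the shut cold box at the start, not always the right one; loose amber control bottle with a red screw cap: body a 33 mm cylinder up to 40 mm, shoulder to 50 mm, cap 23 mm wide to the top at 62 mm; 90 g, its weight low down; origin at the centre of its underside, z up through the cap. May be absent (None)
- green_0: loose amber control bottle with a green screw cap: body a 33 mm cylinder up to 40 mm, shoulder to 50 mm, cap 23 mm wide to the top at 62 mm; 90 g, its weight low down; origin at the centre of its underside, z up through the cap. May be absent (None)
- green_1: loose amber control bottle with a green screw cap: body a 33 mm cylinder up to 40 mm, shoulder to 50 mm, cap 23 mm wide to the top at 62 mm; 90 g, its weight low down; origin at the centre of its underside, z up through the cap. May be absent (None)
- green_2: stands in one of the trays of the shut cold box at the start, not always the right one; loose amber control bottle with a green screw cap: body a 33 mm cylinder up to 40 mm, shoulder to 50 mm, cap 23 mm wide to the top at 62 mm; 90 g, its weight low down; origin at the centre of its underside, z up through the cap. May be absent (None)
- dropper: loose white dropper bottle with a yellow cap, 28 mm wide, 70 mm high, standing to the right of the cold box; not part of the job; origin at the centre of its underside. (The solid analyser to its right fills all beyond x = 0.47 m and right of y = 0.063 m, higher than the gripper.)
Not all that is in view belongs to the job. What is shaped like the red_0 but pink is not meant.

How it is judged:
By the outcome, as a careful person would: the job done as asked, in the order asked, and still so for the second after the job is handed in, with the robot touching nothing.
Of red_0, red_1, red_2, green_0, green_1, green_2 only 5 to 6 are there at a start; the rules pass over those that are not, and their reading is None.
At some moment in a run one of red_0, red_1, red_2, green_0, green_1, green_2 may be knocked a few centimetres aside while the robot is not near it.
It also fails if it takes over 210 s, if anything falls off the work surface, if the arm or the gripper's body presses on something with over 40 N, if the wrist force passes 120 N, or if a joint passes its speed limit or range.

ROBOT

A 7-joint arm with a two-finger parallel gripper is mounted at the origin on a cart in front of the work surface, level with it; the furniture and walls round the work are solid. World frame = base frame: x ahead of the robot, y to its left, z up, the work surface at z = 0. Lengths are in mm, angles in rad, forces in N, time in s.
With the tool pointing down it reaches from about 400 to 875 mm from the base axis. Payload 4.4 kg.
Tool frame: the origin (TCP) lies at the very end of the fingers, on their centre line; the grasp point (between the pads) lies 19 mm behind it; z points along the fingers, y is the line along which they close (so a half turn about z gives the same grasp; the last joint's range is limited). The gripper opens to 85 mm and grips with 20 to 120 N. Pads are 22 mm wide; open, the fingers measure 114 mm over their backs; the gripper's body (76 mm by 85 mm) begins 54 mm behind the grasp point. The pads swing forward as they close: fully open they stand 13 mm farther back than shut.
Start: joints at [1.275, 0.628, 0.038, 1.517, -0.027, 0.996, -0.02], TCP at [148.086, -632.92, 231.313] pointing down, gripper open.
Joint ranges: [-3.06, 3.06], [-0.37, 2.12], [-1.25, 1.32], [0.18, 2.47], [-1.1, 4.24], [0.23, 1.98], [-2.94, 2.94]. Speed limits (rad/s): [2.57, 2.57, 3.14, 3.14, 3.14, 3.14, 3.14].

INTERFACE

Orientations are given as [roll, pitch, yaw] about the fixed x, y, z axes, in that order (R = Rz(yaw) Ry(pitch) Rx(roll)).
In Python, from cell import sensors, get_image, camera_params, order gives the robot as it stands.
- The arm moves only by the shell command python3 -m inch 'ROWS' [OPENING]. ROWS is JSON, a list that holds one entry, the list of rows, each a list of 4 numbers: the shift along the tool's x, y, z in cm, then the turn about the tool's z in degrees. A call has 1 to 8 rows; each row is the pose to reach, as a shift and turn from the pose commanded when the call began, along the tool's axes at that moment; what a row does not reach only later rows make up. A row lasts 1/12 s, in which the tool goes at most 41.7 mm and 7.16 degrees, less where a joint would pass 70% of its speed; a pose out of reach is approached as far as the arm can. A call with a gripper value outside its range is refused whole. OPENING is the finger opening in cm, from 0 to 8.54, set as the call begins (- or left out, the last holds). The fingers move at their own pace and stop on an object; the grip force is fixed at half the most. Time passes only in rows, so rows that repeat a pose let the fingers close. It gives the time, the measured TCP pose, the force, the opening and the grip force at its end, in the units of the state.
- sensors.read_state(): the state, without advancing time (a new reading comes with each control period).
- get_image(name): name is "scene" or "side" or "wrist"; returns the picture (480x640x3 uint8, blue, green, red); there is no depth.
- camera_params(name): a dict with "mtx" (3x3 intrinsics, pixels), "D" ([k1, k2, p1, p2, k3] as OpenCV has them; the pictures are not rectified), "rvec" (rotation vector, rad) and "tvec" (3), from world to camera coordinates, as OpenCV has them. Camera axes: x right, y down, z forward; pixel columns grow to the right and rows downward; lengths in mm; the calibration is good to about 2 mm. A picture is of the moment at which its call begins: read the wrist's pose just before it. camera_params takes no time and is no camera call; for the wrist camera it gives the pose at the moment of the call.
- order.finish_job(): hands the job in; it is judged then, once.
The state is a dict: "clock": time; "qpos": joint angles; "qd": joint speeds; "tau": joint torques, N m; "eef_pos": TCP position; "tool_rot": TCP orientation; "force": force on the tool from outside, world axes, zero at the start; "torque": the same for the moment, N m; "width": finger opening in mm; "gripper_force": force on a finger pad.
Only numpy, scipy, OpenCV 4.12 (cv2) and the standard library are available. Lean on these libraries where they do the work, as an engineer would, in place of code of your own. Each camera call takes 0.05 s, during which the arm holds its last target. There are 200 camera calls.

## Working session

There is one attempt and no reset: what is moved stays moved. The work goes in short steps, Python scripts to look and compute and a shell command to move; the robot and the scene stay as the last step left them, time stands still between calls to the robot, and variables do not carry over. Pictures are saved under pics/ and viewed, at most 14 in all, crops included, and the job is handed in when it is done.

```bash
ls; mkdir -p pics
cat > h.py <<'E'
import numpy as np, cv2
from cell import sensors, get_image, camera_params, order
def ray(cam,uv,P=None):
    P=P or camera_params(cam); K=np.array(P["mtx"],float);D=np.array(P["D"],float)
    R,_=cv2.Rodrigues(np.array(P["rvec"],float));t=np.array(P["tvec"],float).ravel()
    n=cv2.undistortPoints(np.array([[uv]],float),K,D).ravel()
    return -R.T@t, R.T@np.array([n[0],n[1],1.])
def onz(cam,uv,z,P=None):
    c,d=ray(cam,uv,P); return c+d*(z-c[2])/d[2]
def proj(cam,X,P=None):
    P=P or camera_params(cam)
    return cv2.projectPoints(np.array([X],float).reshape(-1,1,3),np.array(P["rvec"],float),np.array(P["tvec"],float),np.array(P["mtx"],float),np.array(P["D"],float))[0].reshape(-1,2)
def tri(c1,u1,c2,u2):
    a,d=ray(c1,u1);b,e=ray(c2,u2)
    d/=np.linalg.norm(d);e/=np.linalg.norm(e)
    s=np.linalg.lstsq(np.c_[d,-e],b-a,rcond=None)[0]
    return (a+d*s[0]+b+e*s[1])/2, np.linalg.norm(a+d*s[0]-b-e*s[1])
def tool():
    from scipy.spatial.transform import Rotation as Ro
    s=sensors.read_state(); return np.array(s["eef_pos"]),Ro.from_euler('xyz',s["tool_rot"]).as_matrix(),s
def go(X):
    p,R,s=tool(); return np.round(R.T@(np.array(X)-p)/10,2)
E
python3 - <<'E'
from h import *
for c in("scene","side"):
    im=get_image(c); cv2.imwrite(f"pics/{c}0.png",im)
    print(c,ray(c,(320,240)))
p,R,s=tool();print(s,R)
E
```

```text
pics
scene (array([483.24230676, 737.57502697, 770.51656991]), array([ 0.12147271, -0.54269687, -0.83120871]))
side (array([-39.74431176, 669.01931542, 513.77395694]), array([ 0.72836161, -0.44276085, -0.52316789]))
{'clock': 0.1, 'qpos': array([ 1.27520853,  0.62924666,  0.03844386,  1.51826057, -0.02699588,
        0.99631359, -0.01998513]), 'qd': array([-3.41893064e-04, -3.39587089e-03, -9.94897798e-05, -1.55605965e-03,
       -4.12289636e-04,  8.46858943e-04,  4.62241808e-04]), 'tau': array([ 2.53646169e-03, -5.64541090e+01,  1.23055927e+00, -1.93973726e+01,
        1.13454953e-02,  5.42781185e-03, -6.19386356e-06]), 'eef_pos': array([ 147.95271265, -632.3622036 ,  230.48793511]), 'tool_rot': array([-3.13988250e+00,  1.97392107e-05,  2.29805825e-01]), 'force': array([ 0.29532966, -0.47537287, -0.6195593 ]), 'torque': array([-0.00674005, -0.02919122, -0.06345951]), 'gripper_force': 0.0, 'width': 85.33716307420362} [[ 9.73710644e-01  2.27788092e-01 -4.08773463e-04]
 [ 2.27788458e-01 -9.73709228e-01  1.66069824e-03]
 [-1.97392107e-05 -1.71015342e-03 -9.99998537e-01]]
```

View pics/scene0.png

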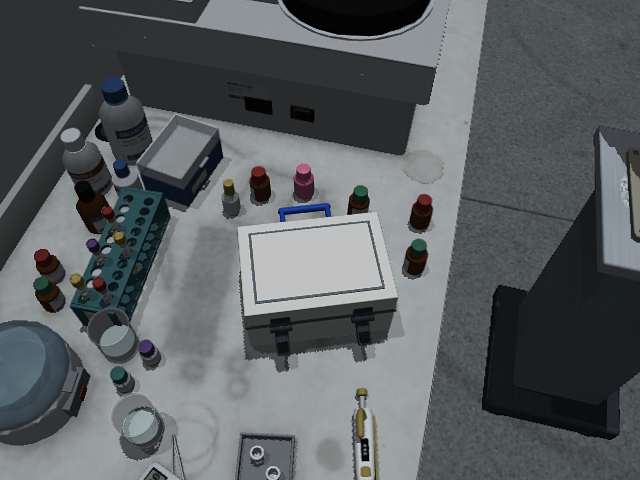

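View pics/side0.png

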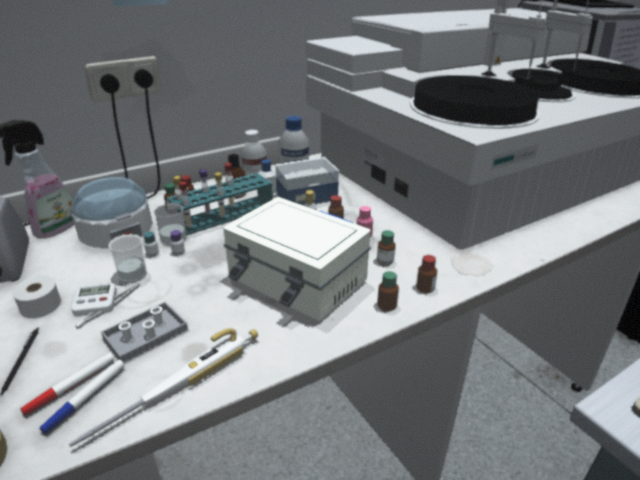

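The scene view shows the box at (317,275) with its blue paddle at (305,212), facing the analyser. The candidates are:
- **Red caps:** (260,175) and (422,203), both amber and near the box.
- **Green caps:** (359,193) and (417,247), also amber and near the box.
- **Not meant:** the pink bottle at (304,175), the yellow dropper at (230,190), and the stock bottles by the wall at (42,258) and (42,286).

Run:
```python
from h import *
im=cv2.imread("pics/scene0.png");h=cv2.cvtColor(im,cv2.COLOR_BGR2HSV)
def blobs(m,nm,z):
    n,l,s,c=cv2.connectedComponentsWithStats(m.astype(np.uint8))
    for i in range(1,n):
        if s[i,4]>40: print(nm,s[i],c[i].round(1),onz("scene",c[i],z).round(0))
H,S,V=h[...,0],h[...,1],h[...,2]
blobs(((H<5)|(H>165))&(S>120)&(V>70),"red",57)
blobs((H>60)&(H<95)&(S>90)&(V>40),"green",57)
blobs((H>18)&(H<32)&(S>90)&(V>70),"yellow",65)
b=(H>105)&(H<125)&(S>170)&(V>80);blobs(b,"blue",74)
# lid top
w=(V>185).astype(np.uint8);w[:200]=0;w[330:]=0
for p in [(238,226),(380,215),(396,291),(248,318)]: print(p,onz("scene",p,106).round(1))
cv2.imwrite("pics/crop1.png",cv2.resize(im[150:350,210:450],None,fx=3.3,fy=3,interpolation=cv2.INTER_CUBIC)[:600,:800])
```

```text
red [252 167  13  10 102] [257.9 171.1] [716. 168.  57.]
red [294 174  20  12  88] [303.6 180.6] [640. 168.  57.]
red [418 195  13  10 107] [424.3 199.2] [449. 156.  57.]
red [102 206  10   8  57] [106.6 209.9] [918. 302.  57.]
red [ 34 249  14  12 129] [ 40.7 254.6] [977. 402.  57.]
red [ 93 278  11   9  74] [ 97.6 282. ] [874. 422.  57.]
green [354 185  14  12 116] [360.4 190.6] [549. 165.  57.]
green [114 187  49  30 269] [134.9 198. ] [886. 270.  57.]
green [147 198  12  13  54] [153.1 205. ] [852. 275.  57.]
green [123 210  26  24 135] [133.3 221.5] [869. 312.  57.]
green [139 222  16  19  91] [146.  232.2] [842. 325.  57.]
green [412 239  14  12 135] [418.6 244.6] [445. 242.  57.]
green [128 241  13  14  55] [134.4 247.5] [848. 355.  57.]
green [106 247  15  13  69] [113.3 253.3] [873. 372.  57.]
green [ 87 255   8  20  51] [ 90.7 264.7] [897. 399.  57.]
green [102 254  36  34 346] [118.4 270.8] [853. 398.  57.]
green [ 33 276  16  14 154] [ 40.7 283. ] [953. 445.  57.]
green [ 71 295  11  13  51] [ 76.3 301.8] [889. 459.  57.]
green [121 294  10  10  43] [125.3 298.9] [825. 437.  57.]
green [ 83 299  10  10  44] [ 87.8 303.8] [872. 458.  57.]
green [110 367  15  13  82] [117.3 373. ] [789. 539.  57.]
yellow [223 179  10   8  59] [227.7 182.6] [753. 209.  65.]
yellow [113 231  11   9  73] [118. 235.] [876. 345.  65.]
yellow [ 70 274  11  10  83] [ 75.1 278.2] [904. 429.  65.]
yellow [357 388  10   7  58] [361.5 391.4] [480. 484.  65.]
yellow [357 408   9  29 182] [360.1 422. ] [474. 522.  65.]
yellow [373 416   5  64 101] [375.1 450. ] [450. 550.  65.]
yellow [361 467  10   9  83] [365.3 471.2] [456. 577.  65.]
blue [279 203  52  19 315] [303.7 209.3] [622. 236.  74.]
(238, 226) [696.9 310.5 106. ]
(380, 215) [508.5 240.4 106. ]
(396, 291) [465.  355.7 106. ]
(248, 318) [639.1 442.  106. ]
```

View pics/crop1.png

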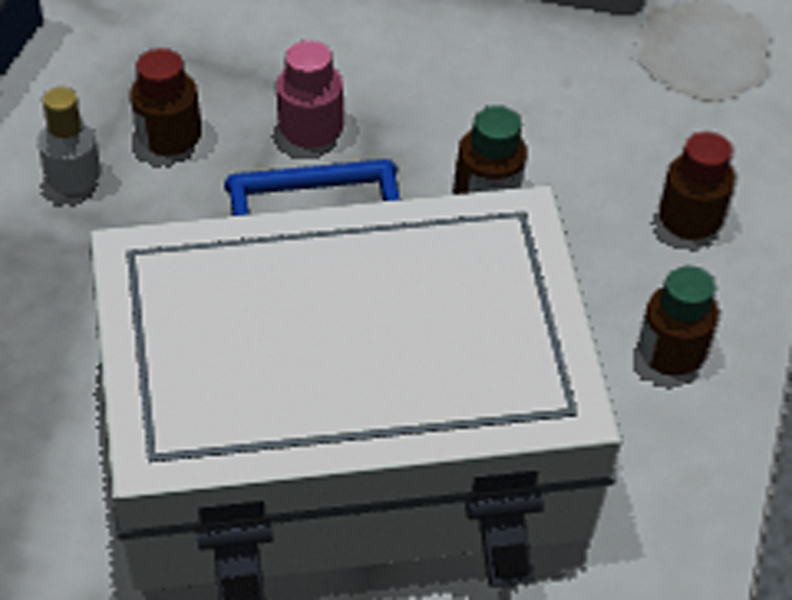

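The crop confirms it: the amber bottles with plain red and green caps are meant. The pink bottle and the yellow dropper are not. Next I'll measure the box pose from the lid outline.

```bash
cat >> h.py <<'E'
def lidpose():
    im=get_image("scene"); v=cv2.cvtColor(im,cv2.COLOR_BGR2GRAY)
    # bright lid top: floodfill style, brighter than bench
    m=np.zeros((482,642),np.uint8); v2=cv2.GaussianBlur(v,(3,3),0)
    cv2.floodFill(v2,m,(242,232),255,6,6,cv2.FLOODFILL_MASK_ONLY|cv2.FLOODFILL_FIXED_RANGE|4)
    c=max(cv2.findContours(m[1:-1,1:-1],cv2.RETR_EXTERNAL,cv2.CHAIN_APPROX_NONE)[0],key=cv2.contourArea)
    P=np.array([onz("scene",p,106)[:2] for p in cv2.convexHull(c)[:,0].astype(float)],np.float32)
    return c,cv2.minAreaRect(P)
E
python3 - <<'E'
from h import *
for p in [(238.2,227),(376.7,212.3),(397.9,296.7),(244.2,315.7)]: print(onz("scene",p,106).round(1))
c,r=lidpose();print(cv2.boundingRect(c),r)
E
python3 -m inch '[[[0,0,-4,0],[0,0,-8,0],[0,0,-12,0],[0,0,-16,0],[0,-4,-16,0],[0,-8,-16,0],[0,-12,-16,0],[0,-16,-16,0]]]' 3.4
```

```text
[696.1 312.  106. ]
[514.  236.9 106. ]
[461.1 363.3 106. ]
[644.7 440.1 106. ]
(239, 213, 158, 102) ((579.8761596679688, 337.68060302734375), (196.15435791015625, 135.5997314453125), 22.67451286315918)
clock: 0.82
eef_pos: [111.1, -475.1, 391.0]
tool_rot: [-3.141, -0.0, 0.23]
force: [1.3, -0.6, 0.7]
width: 33.8
gripper_force: 0.0
```

```bash
python3 -m inch '[[[3,-2,0,0],[6,-4,0,0],[9,-6,0,0],[12,-8,0,0],[15,-10,0,0],[18,-12,0,0],[21,-14,0,0],[24,-16,0,0]]]'|grep -E "pos|force:"
python3 -m inch '[[[3,-2,0,0],[6,-4,0,0],[9,-6,0,0],[13,-8.7,0,0],[13.7,-12,0,0],[14.4,-15.5,0,0],[15.2,-19,0,0],[16,-22,0,0]]]'|grep -E "pos|force:"
python3 -m inch '[[[0.9,-3.8,0,0],[1.8,-7.6,0,0],[2.7,-11.4,0,0],[3.6,-15.2,0,0],[4.5,-19,0,0],[5,-21,0,0],[5,-21,0,-4.6],[5,-21,0,-9.3]]]'
python3 -c "
from h import *
p,R,s=tool();print(s['qpos'],R.round(3));print(go([622,205,250]))"
```

```text
eef_pos: [309.6, -265.1, 391.4]
force: [0.3, -0.3, -0.7]
gripper_force: 0.0
eef_pos: [413.9, -13.5, 391.2]
force: [0.5, 0.1, 0.5]
gripper_force: 0.0
clock: 2.82
eef_pos: [414.8, 201.7, 391.0]
tool_rot: [-3.141, 0.001, 0.4]
force: [0.9, -0.4, 0.4]
width: 33.7
gripper_force: 0.0
[-0.00678918  0.23252142 -0.63706045  1.75333886  0.14656824  1.20417515
 -1.85459995] [[ 0.921  0.389 -0.001]
 [ 0.389 -0.921  0.   ]
 [-0.001 -0.001 -1.   ]]
[19.22  7.77 14.09]
```

```bash
python3 -m inch '[[[3.5,1.3,2.3,0],[7,2.6,4.6,0],[10.5,4,7,0],[14,5.2,9.4,0],[17,6.5,11.7,0],[19.2,7.8,14.1,0],[19.2,7.8,14.1,0],[19.2,7.8,14.1,0]]]'
python3 - <<'E'
from h import *
p,R,s=tool();print(p,R[:,1],s['qpos'])
P=camera_params("wrist");im=get_image("wrist");cv2.imwrite("pics/w1.png",im)
h=cv2.cvtColor(im,cv2.COLOR_BGR2HSV);H,S,V=cv2.split(h)
b=((H>105)&(H<125)&(S>170)&(V>80)).astype(np.uint8)
n,l,st,c=cv2.connectedComponentsWithStats(b);print(st[1:],c[1:])
print(proj("wrist",[622,235.5,74],P),ray("wrist",(320,240),P))
E
```

```text
clock: 3.48
eef_pos: [622.4, 199.4, 246.2]
tool_rot: [-3.141, 0.007, 0.39]
force: [-0.7, 0.3, -0.6]
width: 33.7
gripper_force: 0.0
[622.39779612 199.42401724 246.22973521] [ 3.79964960e-01 -9.25000728e-01 -5.32115349e-04] [-0.05466359  0.66871815 -0.52780278  1.47074624  0.35565404  1.10521464
 -1.83209529]
[[ 248  158   44   83 1172]] [[279.32593857 196.86348123]]
[[286.10901923 200.63215943]] (array([699.98798725, 232.55207099, 388.62358756]), array([-0.30433693, -0.11991925, -0.94500005]))
```

View pics/w1.png

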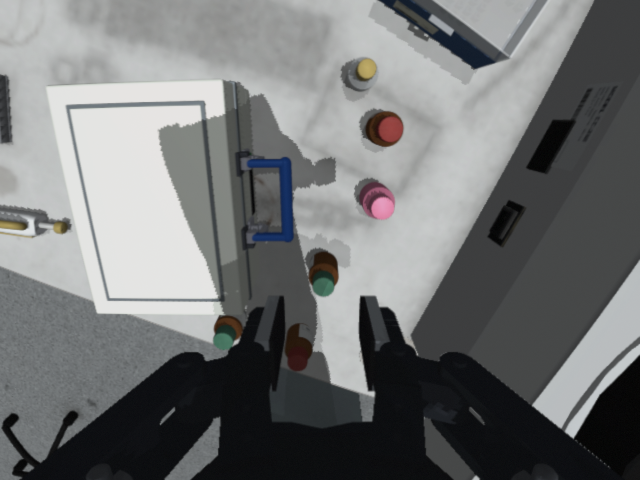

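The wrist view shows the bar as a vertical blue segment from (287,160) to (289,240), square to the fingers. The pink and dropper bottles are clear of it.

Run:
```python
from h import *
P=camera_params("wrist")
a=onz("wrist",(287,163),76,P);b=onz("wrist",(289,237),76,P)
print(a,b,(a+b)/2,np.degrees(np.arctan2(*(a-b)[1::-1])))
m=(a+b)/2
print(go([m[0],m[1],120]),go([m[0],m[1],57]))
```

```text
[653.8510567  248.62610128  76.        ] [590.19215551 222.54968286  76.        ] [622.0216061  235.58789207  76.        ] 22.27534152155223
[ 1.36 -3.18 12.88] [ 1.38 -3.17 19.18]
```

```bash
python3 -m inch '[[[0.7,-1.6,4,0],[1.4,-3.2,8,0],[1.4,-3.2,12,0],[1.4,-3.2,12.9,0],[1.4,-3.2,12.9,0],[1.4,-3.2,12.9,0]]]' 3.2
python3 - <<'E'
from h import *
print(go([622,235.6,120]),go([622,235.6,56]))
E
```

```text
clock: 4.03
eef_pos: [624.1, 236.2, 123.7]
tool_rot: [3.141, -0.002, 0.392]
force: [0.9, 0.8, 0.7]
width: 31.9
gripper_force: 0.0
[-0.21 -0.03  0.37] [-0.23 -0.03  6.77]
```

```bash
python3 -m inch '[[[-0.2,0,2,0],[-0.2,0,4,0],[-0.2,0,5,0],[-0.2,0,6,0],[-0.2,0,6.4,0],[-0.2,0,6.4,0],[-0.2,0,6.4,0]]]'
python3 -m inch '[[[0,0,0,0],[0,0,0,0],[0,0,0,0]]]'
python3 - <<'E'
from h import *
print(go([622,235.6,56]))
P=camera_params("wrist");im=get_image("wrist");cv2.imwrite("pics/w2.png",im[100:420,180:480])
E
```

```text
clock: 4.62
eef_pos: [623.4, 235.6, 61.5]
tool_rot: [3.141, -0.004, 0.391]
force: [-3.4, -3.7, 14.6]
width: 31.9
gripper_force: 6.4
clock: 4.87
eef_pos: [623.4, 235.7, 61.5]
tool_rot: [3.141, -0.004, 0.391]
force: [-4.2, -4.1, 14.3]
width: 31.9
gripper_force: 6.4
[-0.13 -0.05  0.55]
```

View pics/w2.png

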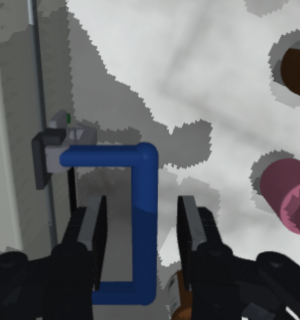

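Run:
```python
from h import *
p,R,s=tool();P=camera_params("wrist")
for n,X in dict(tcp=p,pinch=p-19*R[:,2],tipL=p-R[:,1]*16,tipR=p+R[:,1]*16,xp=p+11*R[:,0]-R[:,1]*16,xm=p-11*R[:,0]-R[:,1]*16,bar=np.array([622,235.6,75]),b1=np.array([622,235.6,75])+30*R[:,0],b2=np.array([622,235.6,75])-30*R[:,0]).items(): print(n,X.round(1),(proj("wrist",X,P)-[180,100]).round(0))
im=cv2.imread("pics/w2.png");h=cv2.cvtColor(im,cv2.COLOR_BGR2HSV);H,S,V=cv2.split(h)
b=((H>105)&(H<125)&(S>170)&(V>80)).astype(np.uint8)
print(cv2.boundingRect(b))
cv2.imwrite("pics/s2.png",cv2.resize(get_image("scene")[120:300,200:440],None,fx=3.3,fy=3.3,interpolation=cv2.INTER_CUBIC))
```

```text
tcp [623.4 235.6  61.6] [[144. 212.]]
pinch [623.3 235.6  80.6] [[144. 236.]]
tipL [617.3 250.4  61.5] [[109. 212.]]
tipR [629.5 220.8  61.6] [[179. 212.]]
xp [627.5 254.6  61.6] [[109. 190.]]
xm [607.1 246.2  61.5] [[110. 232.]]
bar [622.  235.6  75. ] [[143. 231.]]
b1 [649.7 247.   75.1] [[143. 166.]]
b2 [594.3 224.2  74.9] [[143. 287.]]
(60, 143, 98, 70)
```

View pics/s2.png

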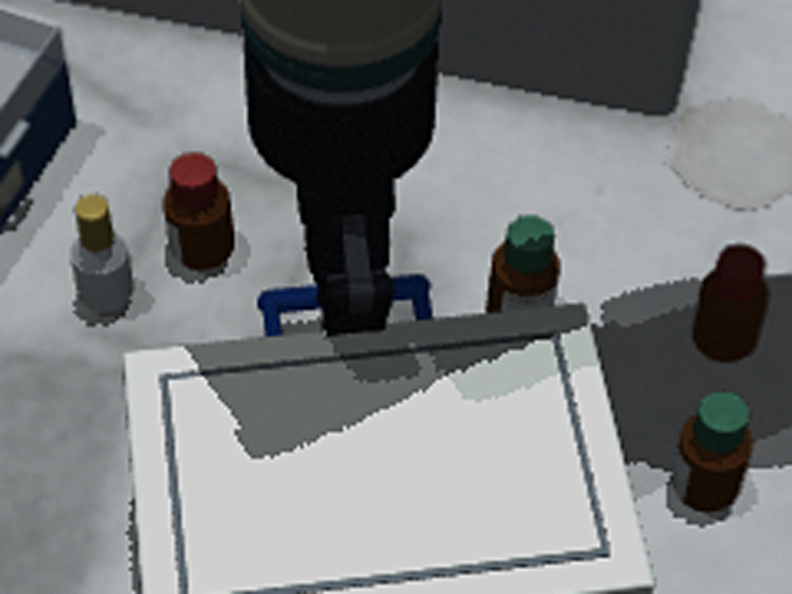

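The fingers straddle the bar, and something is taking 14 N of upward force, probably the rear knuckle on the lid edge. The bar is already well within the pads, so I'll back off slightly and close.

```bash
python3 -m inch '[[[0,0.2,-0.5,0],[0,0.2,-0.5,0]]]'
python3 -m inch '[[[0,0,0,0],[0,0,0,0],[0,0,0,0],[0,0,0,0],[0,0,0,0],[0,0,0,0],[0,0,0,0],[0,0,0,0]]]' 0
```

```text
clock: 5.13
eef_pos: [624.3, 233.7, 65.1]
tool_rot: [3.141, -0.005, 0.391]
force: [-0.0, 0.1, 0.7]
width: 32.1
gripper_force: 0.0
clock: 5.8
eef_pos: [622.6, 234.1, 62.9]
tool_rot: [-3.141, -0.001, 0.392]
force: [-1.1, 0.9, 6.1]
width: 8.6
gripper_force: 58.6
```

```bash
python3 -m inch '[[[0,0,0,0],[0,0,0,0],[0,0,0,0],[0,0,0.3,0],[0,0,0.6,0],[0,0,0.8,0],[0,0,0.8,0]]]' 2.2
python3 -m inch '[[[0,0,0,0],[0,0,0,0],[0,0,0,0],[0,0,0,0],[0,0,0,0],[0,0,0,0],[0,0,0,0],[0,0,0,0]]]' 0
python3 -c "
from h import *
p,R,s=tool();print(p,s['force'],R[:,1])"
```

```text
clock: 6.38
eef_pos: [623.8, 230.6, 54.0]
tool_rot: [3.138, -0.0, 0.39]
force: [2.2, -5.5, -0.0]
width: 22.7
gripper_force: 0.0
clock: 7.05
eef_pos: [622.1, 233.9, 54.2]
tool_rot: [-3.141, -0.0, 0.392]
force: [1.1, 2.0, -2.9]
width: 8.7
gripper_force: 58.3
[622.11381064 233.92643312  54.15273733] [ 1.06115029  1.97706323 -2.850422  ] [ 3.82471287e-01 -9.23967185e-01 -5.96442783e-04]
```

```bash
python3 -m inch '[[[0,-0.1,-0.4,0],[0,-0.2,-0.8,0],[0,-0.3,-1.2,0],[0,-0.35,-1.5,0],[0,-0.4,-2.1,0],[0,-0.55,-2.8,0],[0,-0.8,-3.7,0],[0,-1,-4.6,0]]]'
python3 - <<'E'
from h import *
p,R,s=tool();print(p,s['force'],s['width'])
cv2.imwrite("pics/side1.png",cv2.resize(get_image("side")[170:330,180:420],None,fx=3,fy=3))
E
```

```text
clock: 7.72
eef_pos: [619.1, 241.3, 101.5]
tool_rot: [3.139, -0.0, 0.391]
force: [3.4, -2.7, -4.3]
width: 9.0
gripper_force: 58.4
[619.08731591 241.25096821 101.45369494] [ 3.35806665 -2.66964778 -4.26399855] 8.953749781100576
```

View pics/side1.png

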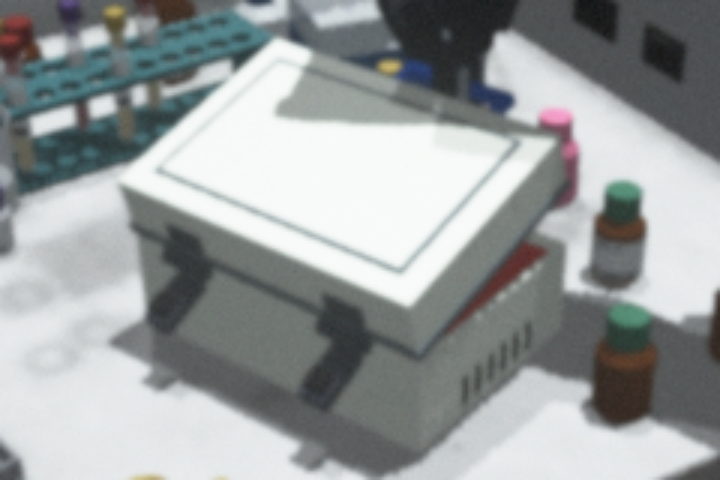

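The lid lifts with about 4 N, and the red tray shows at its robot-side end. I'll continue the arc.

```bash
python3 -m inch '[[[0,-0.3,-0.84,0],[0,-0.64,-1.69,0],[0,-1.01,-2.52,0],[0,-1.43,-3.33,0],[0,-1.88,-4.11,0],[0,-2.38,-4.88,0],[0,-2.91,-5.61,0],[0,-3.48,-6.32,0]]]' && python3 -m inch '[[[0,-0.6,-0.69,0],[0,-1.24,-1.34,0],[0,-1.91,-1.95,0],[0,-2.61,-2.54,0],[0,-3.33,-3.08,0],[0,-4.09,-3.59,0],[0,-4.86,-4.07,0],[0,-5.66,-4.5,0]]]'
```

```text
clock: 8.43
eef_pos: [606.3, 271.8, 165.1]
tool_rot: [3.137, -0.0, 0.39]
force: [4.3, -6.9, 0.7]
width: 8.8
gripper_force: 58.4
clock: 9.1
eef_pos: [585.3, 323.3, 212.1]
tool_rot: [3.135, -0.002, 0.389]
force: [-0.1, -9.3, 14.4]
width: 8.5
gripper_force: 60.0
```

```bash
python3 -m inch '[[[0,-0.71,-0.66,0],[0,-1.56,-1.02,0],[0,-2.43,-1.33,0],[0,-3.31,-1.61,0],[0,-3.31,-1.61,0]]]'
python3 - <<'E'
from h import *
cv2.imwrite("pics/side2.png",cv2.resize(get_image("side")[100:330,180:420],None,fx=2.5,fy=2.5))
E
```

```text
clock: 9.52
eef_pos: [569.4, 361.5, 227.6]
tool_rot: [-3.138, -0.003, 0.395]
force: [0.0, -2.6, 9.7]
width: 8.7
gripper_force: 61.5
```

View pics/side2.png

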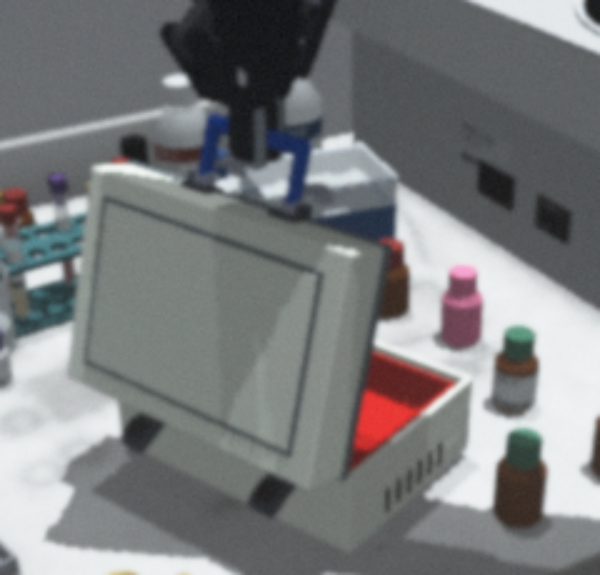

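```bash
python3 -m inch '[[[0,-0.85,-0.42,0],[0,-1.77,-0.6,0],[0,-2.7,-0.73,0],[0,-3.63,-0.82,0],[0,-3.63,-0.82,0]]]'
python3 -m inch '[[[0,-0.45,0,0],[0,-0.93,-0.05,0],[0,-1.4,-0.05,0],[0,-1.87,-0.04,0],[0,-2.35,0,0],[0,-2.8,0,0],[0,-3.3,0.06,0],[0,-3.73,0.11,0]]]'
python3 -c "
from h import *
c=np.array([552.3,404.5]);p,R,s=tool();u=np.array([-.3795,.9252]);a=(p[:2]-c)@u;z=p[2]+19.8-66;print(p,a,z,np.hypot(a,z),np.arctan2(z,-a))"
```

```text
clock: 9.98
eef_pos: [555.2, 395.4, 233.9]
tool_rot: [-3.138, -0.002, 0.396]
force: [0.8, 0.1, 4.9]
width: 8.6
gripper_force: 60.4
clock: 10.65
eef_pos: [542.5, 426.1, 231.3]
tool_rot: [3.141, 0.0, 0.392]
force: [0.9, 0.7, 1.3]
width: 8.9
gripper_force: 62.3
[542.49770071 426.0572408  231.27764503] 23.664731763511455 185.07764502870106 186.5844425958628 1.6979700660177948
```

```bash
python3 -m inch '[[[0,-0.93,0.15,0],[0,-1.84,0.34,0],[0,-2.74,0.57,0],[0,-3.63,0.85,0],[0,-4.07,1,0],[0,-4.5,1.18,0],[0,-4.94,1.36,0],[0,-5.15,1.45,0]]]'
python3 -m inch '[[[0,-0.1,0.04,0],[0,-0.2,0.08,0],[0,-0.3,0.13,0],[0,-0.4,0.17,0]]]'
python3 -m inch '[[[0,-0.1,0.05,0],[0,-0.2,0.1,0],[0,-0.3,0.15,0],[0,-0.4,0.2,0]]]'
python3 -c "
from h import *
c=np.array([552.3,404.5]);p,R,s=tool();u=np.array([-.3795,.9252]);a=(p[:2]-c)@u;z=p[2]+19.8-66;print(p,a,z,np.hypot(a,z),np.arctan2(z,-a))"
```

```text
clock: 11.32
eef_pos: [522.6, 474.1, 216.4]
tool_rot: [-3.141, 0.0, 0.392]
force: [1.7, 1.4, -1.5]
width: 9.1
gripper_force: 61.8
clock: 11.65
eef_pos: [521.6, 476.5, 215.3]
tool_rot: [3.141, 0.001, 0.392]
force: [1.0, 0.7, -2.6]
width: 8.6
gripper_force: 61.7
clock: 11.98
eef_pos: [520.1, 480.2, 213.3]
tool_rot: [3.141, 0.001, 0.392]
force: [-0.4, -0.0, -3.0]
width: 8.7
gripper_force: 61.7
[520.09430824 480.20995393 213.26401329] 82.2689094022975 167.06401329490902 186.2217978445192 2.0283772160876223
```

Still hanging at about 3 N; I'll lower further in small steps until it touches the stop.

```bash
for i in 1; do python3 -m inch '[[[0,-0.1,0.05,0],[0,-0.2,0.1,0],[0,-0.3,0.15,0]]]'|grep -E "pos|^force"; done
python3 -m inch '[[[0,-0.1,0.05,0],[0,-0.2,0.1,0],[0,-0.3,0.16,0]]]'|grep -E "pos|^force"
python3 -m inch '[[[0,-0.1,0.05,0],[0,-0.2,0.1,0],[0,-0.3,0.16,0]]]'|grep -E "pos|^force"
```

```text
eef_pos: [519.7, 481.4, 212.6]
force: [0.7, -7.5, 6.3]
eef_pos: [519.4, 482.2, 212.1]
force: [-0.4, -11.4, 11.5]
eef_pos: [518.1, 485.5, 209.3]
force: [1.9, -8.0, 5.2]
```

```bash
python3 -m inch '[[[0,0.15,-0.1,0],[0,0.3,-0.2,0],[0,0.3,-0.2,0]]]'|grep -E "pos|^force"
python3 -m inch '[[[0,0,0,0],[0,0,0,0],[0,0,0,0],[0,0,0,0],[0,0,-1,0],[0,0,-3,0],[0,0,-6,0],[0,0,-10,0]]]' 2.8
python3 - <<'E'
from h import *
cv2.imwrite("pics/scene3.png",get_image("scene"))
E
```

```text
eef_pos: [518.5, 484.3, 210.3]
force: [0.9, -6.1, -1.8]
clock: 13.65
eef_pos: [516.6, 485.6, 310.1]
tool_rot: [3.14, 0.004, 0.393]
force: [1.3, 0.4, 0.2]
width: 27.6
gripper_force: 0.0
```

View pics/scene3.png

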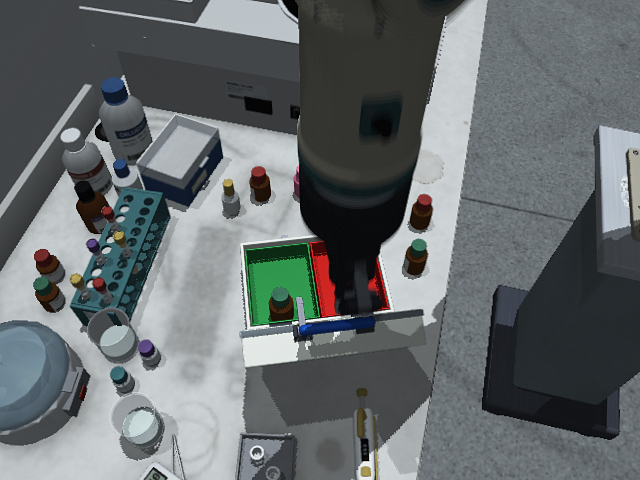

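```bash
python3 -m inch '[[[-2,3.5,-0.5,0],[-4,7,-1,0],[-6,10.5,-1.5,0],[-8,13.5,-2,0],[-10,16.5,-2,0],[-12,20,-2,0],[-12,20,-2,0],[-12,20,-2,0]]]' 5
python3 - <<'E'
from h import *
cv2.imwrite("pics/w3.png",get_image("wrist")); np.save("w3P.npy",camera_params("wrist"),allow_pickle=True)
E
```

```text
clock: 14.37
eef_pos: [484.0, 253.4, 332.1]
tool_rot: [3.14, -0.002, 0.388]
force: [0.2, 0.2, 0.0]
width: 50.2
gripper_force: 0.0
```

View pics/w3.png

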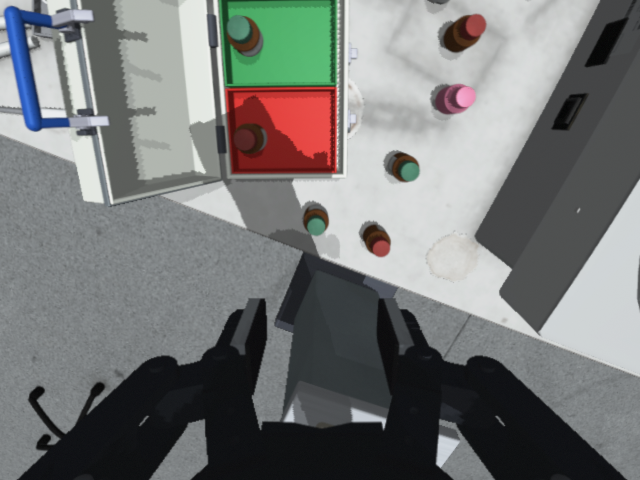

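The wrist view shows a green cap in the green tray at (240,28) and a red cap in the red tray at (246,138). Both sit at the hinge side and are in the right tray. Four bottles are left on the bench: red at (470,25) and (380,245), green at (408,170) and (316,226). Pink is at (460,98).

```bash
cat >> h.py <<'E'
u=np.array([-.3795,.9252]);v=np.array([-.9252,-.3795]);C=np.array([579.9,338.3])
def box(X): d=np.array(X)[:2]-C; return np.array([d@u,d@v]).round(1)
def world(bx,by): return (C+bx*u+by*v).round(1)
def caps(cam="wrist"):
    P=camera_params(cam);im=get_image(cam);H,S,V=cv2.split(cv2.cvtColor(im,cv2.COLOR_BGR2HSV))
    for nm,m in (("red",((H<5)|(H>168))&(S>120)&(V>60)),("green",(H>60)&(H<95)&(S>90)&(V>30))):
        m=cv2.morphologyEx(m.astype(np.uint8),cv2.MORPH_OPEN,np.ones((3,3)))
        n,l,s,c=cv2.connectedComponentsWithStats(m)
        for i in range(1,n):
            if 60<s[i,4]<2500 : print(nm,s[i,:4],"bench",onz(cam,c[i],58,P).round(0)[:2],"trayframe",box(onz(cam,c[i],92,P)))
    return im,P
E
python3 - <<'E'
from h import *
im,P=caps()
print("side");caps("side")
H,S,V=cv2.split(cv2.cvtColor(im,cv2.COLOR_BGR2HSV))
for px in [(229,88),(229,174),(336,174),(336,90),(227,84),(336,84)]: print(px,box(onz("wrist",px,64,P)))
p,R,s=tool();print(p,s['qpos'])
E
```

```text
red [468  17  20  22] bench [716. 173.] trayframe [-191.2  -54.6]
red [374 240  17  17] bench [450. 160.] trayframe [-109.3  175.7]
green [402 163  19  18] bench [549. 170.] trayframe [-135.1   87.8]
green [310 217  17  18] bench [446. 246.] trayframe [-34.7 148.9]
side
red [300 237  60  50] bench [540. 300.] trayframe [21.4 80.9]
red [ 22 389  34  25] bench [451. 757.] trayframe [444.   -3.7]
green [275 222  38  25] bench [636. 309.] trayframe [-4.7 -4.2]
(229, 88) [62.3  1.2]
(229, 174) [69.1 94.6]
(336, 174) [-55.3  94.7]
(336, 90) [-54.1   3.6]
(227, 84) [64.2 -2.9]
(336, 84) [-54.   -2.5]
[483.26194477 257.52796562 331.55356744] [-0.15786772  0.42128838 -0.56286954  1.65621936  0.24235407  1.13240492
 -1.96121045]
```

```bash
python3 -m inch '[[[0,0,0,0],[0,0,0,0]]]'|grep pos
python3 - <<'E'
from h import *
im,P=caps()
H,S,V=cv2.split(cv2.cvtColor(im,cv2.COLOR_BGR2HSV))
p,R,s=tool();print(p)
for px in [(229,174),(336,174),(246,138),(240,28)]: print(px,box(onz("wrist",px,64,P)),box(onz("wrist",px,92,P)))
# in-tray caps: darker red
m=((S>100)&(V<120)).astype(np.uint8)
cv2.imwrite("pics/w4.png",cv2.resize(im[0:190,200:360],None,fx=3,fy=3))
print(go([446,242,120]),go([446,242,14]))
E
```

```text
eef_pos: [483.0, 257.2, 330.8]
red [471  16  21  23] bench [716. 172.] trayframe [-191.4  -54.5]
red [376 240  17  17] bench [450. 160.] trayframe [-109.5  175.8]
green [404 163  19  18] bench [549. 170.] trayframe [-135.1   87.6]
green [312 217  17  18] bench [446. 246.] trayframe [-34.7 148.9]
[483.03472286 256.90346038 330.67019502]
(229, 174) [70.6 95.5] [63.3 91.5]
(336, 174) [-53.4  95.2] [-52.3  91.2]
(246, 138) [48.4 55.2] [42.6 53.9]
(240, 28) [ 48.9 -56.5] [ 43.1 -50.1]
[-3.99 -0.03 21.07] [-3.990e+00 -3.000e-02  3.167e+01]
```

View pics/w4.png

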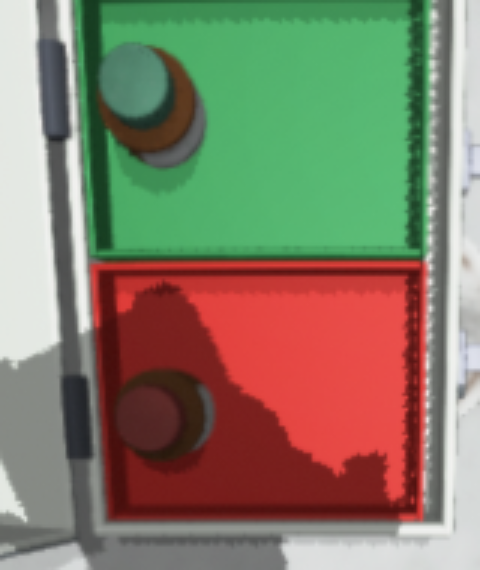

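```bash
sed -i 's/C=np.array(\[579.9,338.3\])/C=np.array([580,337.])/' h.py
python3 -m inch '[[[-2,0,4,0],[-4,0,8,0],[-4,0,12,0],[-4,0,16,0],[-4,0,20,0],[-4,0,22,0],[-4,0,22,0],[-4,0,22,0]]]' 5|grep pos
python3 - <<'E'
from h import *
caps("scene"); print(go([446,242,14]))
E
```

```text
eef_pos: [445.8, 240.9, 110.2]
red [252 167  13  10] bench [716. 170.] trayframe [-177.   -62.4]
red [102 207  10   8] bench [917. 304.] trayframe [-131.6 -288.3]
red [ 34 249  15  12] bench [976. 403.] trayframe [ -65.7 -376. ]
red [ 93 278  11   9] bench [874. 423.] trayframe [ -11.  -292.6]
green [354 186  14  13] bench [549. 168.] trayframe [-118.5   85. ]
green [412 240  12  15] bench [447. 246.] trayframe [-12.6 147.2]
green [111 245  10  12] bench [871. 370.] trayframe [ -56.7 -271.4]
green [ 34 277  15  14] bench [952. 446.] trayframe [ -18.6 -370.2]
[-0.06 -0.07  9.75]
```

```bash
python3 -m inch '[[[0,-0.1,3,0],[0,-0.1,6,0],[0,-0.1,8,0],[0,-0.1,9.2,0],[0,-0.1,9.6,0],[0,-0.1,9.6,0],[0,-0.1,9.6,0]]]'|grep -E "pos|^force"
python3 -m inch '[[[0,0,0,0],[0,0,0,0],[0,0,0,0],[0,0,0,0],[0,0,0,0],[0,0,0,0]]]' 2.4|grep -vE "clock|rot"
python3 -m inch '[[[0,0,-2,0],[0,0,-5,0],[0,0,-8,0],[0,0,-11,0],[0,0,-14,0],[0,0,-16,0],[0,0,-16,0],[0,0,-16,0]]]'
python3 -c "
from h import *
p,R,s=tool();print(p,go([624.8,354.3,174]))"
```

```text
eef_pos: [447.2, 242.2, 16.4]
force: [-0.7, 0.4, 0.1]
eef_pos: [447.0, 242.2, 16.6]
force: [-1.3, 0.4, 8.2]
width: 30.4
gripper_force: 58.9
clock: 17.2
eef_pos: [446.8, 241.3, 176.4]
tool_rot: [3.141, -0.004, 0.391]
force: [0.2, -0.4, -0.9]
width: 30.6
gripper_force: 59.8
[446.77135898 241.33142473 176.42288234] [20.77 -3.65  0.32]
```

```bash
python3 -m inch '[[[3,-0.5,0,7],[6,-1,0,14],[9,-1.5,0,21],[12,-2,0,28],[15,-2.6,0,35],[18,-3.2,0,42],[20.8,-3.65,0,49],[20.8,-3.65,0,56]]]'|grep -E "pos|rot"
python3 -m inch '[[[0,0,0,7],[0,0,0,14],[0,0,0,21],[0,0,0,28],[0,0,0,34],[0,0,0,34],[0,0,0,34],[0,0,0,34]]]'|grep -E "pos|rot|force"
python3 -c "
from h import *
p,R,s=tool();print(p,s['qpos'],R[:,1],go([624.8,354.3,54]))"
```

```text
eef_pos: [627.3, 357.0, 172.2]
tool_rot: [-3.14, -0.001, -0.591]
eef_pos: [622.8, 355.0, 173.1]
tool_rot: [3.138, 0.0, -1.175]
force: [-0.5, -1.1, -0.9]
gripper_force: 59.9
[622.75160121 354.99779483 173.07846752] [-0.83839789  0.85386166  0.5665097   1.3668058  -0.48213506  1.0622778
 -2.93698558] [-0.92253396 -0.38590178  0.00330242] [ 0.15 -0.2  11.91]
```

Joint 7 is right at its range limit, so a positive turn is the wrong way round. I'll turn the other way (−180°), which gives the same grasp.

```bash
python3 -m inch '[[[0,0,-1,-7],[0,0,-2,-14],[0,0,-2,-21],[0,0,-2,-28],[0,0,-2,-35],[0,0,-2,-42],[0,0,-2,-49],[0,0,-2,-56]]]'|grep -E "pos|rot"
python3 -m inch '[[[0,0,0,-7],[0,0,0,-14],[0,0,0,-21],[0,0,0,-28],[0,0,0,-35],[0,0,0,-42],[0,0,0,-49],[0,0,0,-56]]]'|grep -E "pos|rot"
python3 -m inch '[[[0,0,0,-7],[0,0,0,-14],[0,0,0,-21],[0,0,0,-28],[0,0,0,-35],[0,0,0,-42],[0,0,0,-49],[0,0,0,-56]]]'|grep -E "pos|rot"
python3 -m inch '[[[0,0,0,-6],[0,0,0,-12],[0,0,0,-12],[0,0,0,-12],[0,0,0,-12]]]'|grep -E "pos|rot|force"
python3 -c "
from h import *
p,R,s=tool();print(p,s['qpos'],R[:,1],go([624.8,354.3,54]))"
```

```text
eef_pos: [624.0, 354.5, 194.8]
tool_rot: [-3.14, 0.002, -0.193]
eef_pos: [624.3, 354.5, 195.3]
tool_rot: [-3.14, -0.002, 0.784]
eef_pos: [624.5, 354.6, 195.8]
tool_rot: [3.14, -0.003, 1.762]
eef_pos: [624.5, 354.3, 195.3]
tool_rot: [3.141, -0.001, 1.961]
force: [-0.2, -0.8, -0.6]
gripper_force: 59.9
[624.46976601 354.26278056 195.32237424] [-0.42455915  0.77605865 -0.25243229  1.33150688  0.20115327  1.05770629
 -0.31631126] [0.92496581 0.38004917 0.00093331] [-0.02  0.02 14.13]
```

```bash
python3 -m inch '[[[0,0,4,0],[0,0,8,0],[0,0,10,0],[0,0,12,0],[0,0,13,0],[0,0,13.6,0],[0,0,14.1,0],[0,0,14.1,0]]]'|grep -E "pos|^force"
python3 -m inch '[[[0,0,0,0],[0,0,0.1,0],[0,0,0.2,0],[0,0,0.2,0]]]'|grep -E "pos|^force"
```

```text
eef_pos: [624.4, 354.7, 53.9]
force: [-0.1, 0.3, 0.0]
eef_pos: [624.5, 354.6, 52.5]
force: [0.7, 0.2, -1.1]
```

```bash
python3 -m inch '[[[0,0,0.1,0],[0,0,0.2,0],[0,0,0.25,0],[0,0,0.25,0]]]'|grep -E "pos|^force"
python3 -m inch '[[[0,0,0,0],[0,0,0,0],[0,0,0,0],[0,0,0,0],[0,0,-2,0],[0,0,-5,0],[0,0,-9,0],[0,0,-13,0]]]' 4.4
python3 -c "
from h import *
caps('scene');p,R,s=tool();print(go([450,157,182]))"
```

```text
eef_pos: [624.5, 354.5, 50.3]
force: [-1.6, -0.1, 5.1]
clock: 22.95
eef_pos: [623.4, 354.0, 179.5]
tool_rot: [-3.139, 0.0, 1.963]
force: [1.0, 1.1, 0.6]
width: 43.9
gripper_force: 0.0
red [418 195  13  10] bench [449. 157.] trayframe [-91.9 177.1]
red [102 207  10   8] bench [917. 304.] trayframe [-131.6 -288.3]
red [ 34 249  15  12] bench [976. 403.] trayframe [ -65.6 -376. ]
red [312 250  64  41] bench [544. 311.] trayframe [ 9.3 38.7]
red [ 93 278  11   9] bench [874. 423.] trayframe [ -11.  -292.6]
red [331 291  15  22] bench [535. 368.] trayframe [62.8 25.3]
red [370 298  11  11] bench [487. 355.] trayframe [68.7 72.3]
red [323 301  10  12] bench [551. 376.] trayframe [64.5  8.6]
green [354 186  14  15] bench [550. 169.] trayframe [-117.1   84.4]
green [107 247  15  13] bench [871. 373.] trayframe [ -54.1 -272.2]
green [103 266  10  13] bench [866. 406.] trayframe [ -23.2 -279.5]
green [ 34 277  15  15] bench [952. 447.] trayframe [ -18.3 -370.3]
green [293 303   5  18] bench [591. 396.] trayframe [ 67.6 -33.9]
[-11.71 -24.11   0.46]
```

```bash
python3 -m inch '[[[-2.5,-2.5,0,0],[-5,-5,0,0],[-7.5,-7.5,0,0],[-10,-10,1,0],[-12.5,-12.2,3,0],[-14.6,-14.1,6,0],[-14.6,-14.1,8,0],[-14.6,-14.1,8,0]]]' 5|grep pos
python3 -m inch '[[[0,0,0,0],[0,0,0,0],[0,0,0,0]]]'|grep pos
python3 -c "
from h import *
caps('scene');p,R,s=tool();print(go([549,165.5,16]))"|grep -E "\[354|\[35|^\["
```

```text
eef_pos: [546.8, 162.1, 95.8]
eef_pos: [551.1, 167.7, 100.8]
[-0.11 -0.28  8.47]
```

```bash
python3 -m inch '[[[-0.1,-0.2,3,0],[-0.1,-0.2,6,0],[-0.1,-0.2,7.5,0],[-0.1,-0.2,8.4,0],[-0.1,-0.2,8.4,0],[-0.1,-0.2,8.4,0]]]'|grep -E "pos|^force"
python3 -m inch '[[[0,0,0,0],[0,0,0,0],[0,0,0,0],[0,0,0,0],[0,0,0,0],[0,0,0,0]]]' 2.4|grep -vE "clock|rot"
python3 -m inch '[[[0,0,-2,0],[0,0,-5,0],[0,0,-8,0],[0,0,-11,0],[0,0,-14,0],[0,0,-16,0],[0,0,-16,0],[0,0,-16,0]]]'
python3 -c "
from h import *
p,R,s=tool();print(p,s['qpos'],go([639.2,319.1,176]))"
```

```text
eef_pos: [548.9, 164.7, 16.0]
force: [0.1, -0.2, 0.9]
eef_pos: [549.7, 164.7, 17.1]
force: [0.3, 0.8, 7.7]
width: 30.9
gripper_force: 59.7
clock: 25.63
eef_pos: [549.0, 164.0, 176.9]
tool_rot: [3.138, 0.001, 1.963]
force: [-0.6, -0.3, -1.4]
width: 30.7
gripper_force: 59.8
[548.96890993 163.99272836 176.87897766] [-0.16177306  0.59375592 -0.27374131  1.79227587  0.2171455   0.78169457
 -0.15351368] [10.89 14.26  0.13]
```

```bash
python3 -m inch '[[[2,2.7,0,0],[4,5.4,0,0],[6,8,0,0],[8,10.6,0,0],[10,13,0,0],[10.9,14.25,0,0],[10.9,14.25,3,0],[10.9,14.25,6,0]]]'|grep -E "pos|^force"
python3 -m inch '[[[0,0,2,0],[0,0,4,0],[0,0,4,0],[0,0,4,0]]]'|grep -E "pos|^force"
python3 -c "
from h import *
p,R,s=tool();print(p,s['qpos'],go([639.2,319.1,53]))
cv2.imwrite('pics/s5.png',cv2.resize(get_image('scene')[200:360,200:440],None,fx=3.3,fy=3.3))"
```

```text
eef_pos: [638.7, 321.3, 114.3]
force: [0.1, -0.2, -2.5]
eef_pos: [636.5, 318.2, 72.7]
force: [-1.1, -0.1, 0.3]
[636.49989352 318.17684372  72.6983291 ] [-0.38011858  0.90351779 -0.23239948  1.43238727  0.24553183  0.83946662
 -0.29995487] [-0.02  0.3   1.97]
```

View pics/s5.png

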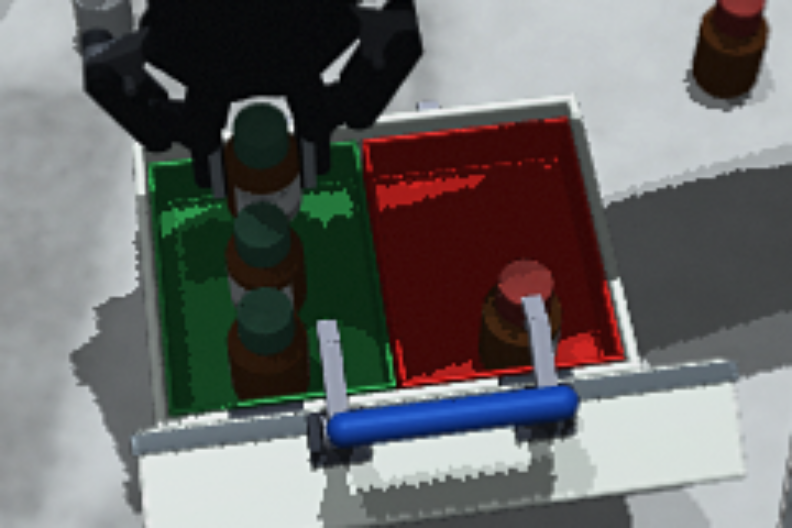

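The scene shows the three green caps in line in the green tray and room between them. I'll lower it now.

```bash
python3 -m inch '[[[0,0.2,0.6,0],[0,0.2,1.2,0],[0,0.2,1.7,0],[0,0.2,1.9,0],[0,0.2,2.1,0],[0,0.2,2.25,0],[0,0.2,2.25,0]]]'|grep -E "pos|^force"
python3 -m inch '[[[0,0,0,0],[0,0,0,0],[0,0,0,0],[0,0,0,0],[0,0,-2,0],[0,0,-5,0],[0,0,-9,0],[0,0,-13,0]]]' 4.4|grep -E "pos|width"
python3 -m inch '[[[0,0,0,0],[0,0,0,0],[0,0,0,0]]]'|grep pos
python3 -c "
from h import *
caps('scene');print(go([449,155.5,100]))"|grep -E "\[4[0-9][0-9]|\[25|^\["
```

```text
eef_pos: [640.0, 319.9, 52.6]
force: [0.6, -0.1, 0.3]
eef_pos: [639.4, 319.5, 183.5]
width: 44.3
eef_pos: [639.9, 319.7, 183.0]
red [418 195  13  10] bench [449. 157.] trayframe [-91.9 177.2]
[ -7.86 -23.84   8.23]
```

```bash
python3 -m inch '[[[-1.2,-3.6,0,0],[-2.4,-7.2,0,0],[-3.6,-10.8,0,0],[-4.8,-14.4,0,0],[-6,-18,2,0],[-7.2,-21.4,4,0],[-7.9,-23.8,7,0],[-7.9,-23.8,8.2,0]]]' 5|grep pos
python3 -m inch '[[[0,0,0,0],[0,0,0,0],[0,0,0,0]]]'|grep pos
python3 -c "
from h import *
caps('scene');print(go([449,155.5,16]))"|grep -E "red|^\["
```

```text
eef_pos: [441.8, 149.5, 97.4]
eef_pos: [451.6, 157.1, 101.0]
red [252 167  13  10] bench [716. 170.] trayframe [-177.   -62.4]
red [102 207  10   8] bench [917. 304.] trayframe [-131.6 -288.3]
red [ 34 249  15  12] bench [976. 403.] trayframe [ -65.7 -376. ]
red [ 93 278  11   9] bench [874. 423.] trayframe [ -11.1 -292.6]
[-0.05 -0.33  8.53]
```

```bash
python3 -m inch '[[[0,-0.2,3,0],[0,-0.2,6,0],[0,-0.2,7.5,0],[0,-0.2,8.4,0],[0,-0.2,8.4,0],[0,-0.2,8.4,0]]]'|grep -E "pos|^force"
python3 -m inch '[[[0,0,0,0],[0,0,0,0],[0,0,0,0],[0,0,0,0],[0,0,0,0],[0,0,0,0]]]' 2.4|grep -vE "clock|rot"
python3 -m inch '[[[0,0,-2,0],[0,0,-5,0],[0,0,-8,0],[0,0,-11,0],[0,0,-14,0],[0,0,-16,0],[0,0,-16,0],[0,0,-16,0]]]'
python3 -c "
from h import *
p,R,s=tool();print(p,go([536,317.9,176]))"
```

```text
eef_pos: [449.2, 155.8, 17.2]
force: [-0.4, 1.4, 0.8]
eef_pos: [449.5, 155.6, 18.2]
force: [-1.6, -0.4, 7.7]
width: 30.6
gripper_force: 59.3
clock: 30.87
eef_pos: [449.3, 155.2, 178.2]
tool_rot: [3.138, 0.0, 1.962]
force: [-0.9, -0.0, -0.8]
width: 30.4
gripper_force: 60.1
[449.28995361 155.18930064 178.24211682] [11.73 14.22  0.27]
```

```bash
python3 -m inch '[[[2.2,2.7,0,0],[4.4,5.4,0,0],[6.6,8,0,0],[8.8,10.6,0,0],[11,13,0,0],[11.7,14.2,0,0],[11.7,14.2,3,0],[11.7,14.2,6,0]]]'|grep -E "pos|^force"
python3 -m inch '[[[0,0,2,0],[0,0,4,0],[0,0,4,0],[0,0,4,0],[0,0,4,0]]]'|grep -E "pos|^force"
python3 -c "
from h import *
p,R,s=tool();print(p,go([536,317.9,52]))"
```

```text
eef_pos: [535.6, 319.4, 115.7]
force: [-0.0, -1.0, -1.0]
eef_pos: [535.1, 317.8, 77.0]
force: [0.2, 0.2, -0.5]
[535.1043722  317.78169898  77.00166845] [-0.02  0.09  2.5 ]
```

Next is red_0 at (716,169), beside the dropper, so afterwards I'll turn +90° back to the first yaw.

```bash
python3 -m inch '[[[0,0.1,1,0],[0,0.1,1.8,0],[0,0.1,2.1,0],[0,0.1,2.4,0],[0,0.1,2.5,0],[0,0.1,2.6,0],[0,0.1,2.6,0]]]'|grep -E "pos|^force"
python3 -m inch '[[[0,0,0,0],[0,0,0,0],[0,0,0,0],[0,0,0,0],[0,0,-2,0],[0,0,-5,0],[0,0,-9,0],[0,0,-13,0]]]' 4.4|grep -E "pos|width"
python3 -m inch '[[[0,0,0,7],[0,0,0,14],[0,0,0,21],[0,0,0,28],[0,0,0,35],[0,0,0,42],[0,0,0,49],[0,0,0,56]]]'|grep pos
python3 -m inch '[[[0,0,0,7],[0,0,0,14],[0,0,0,21],[0,0,0,28],[0,0,0,34],[0,0,0,34],[0,0,0,34]]]'|grep -E "pos|rot"
python3 -c "
from h import *
caps('scene');p,R,s=tool();print(R[:,1],s['qpos'][6],go([716,169,100]))"|grep -E "\[25|^\["
```

```text
eef_pos: [535.8, 317.8, 51.8]
force: [-2.0, -2.0, 4.1]
eef_pos: [535.2, 317.5, 181.4]
width: 44.1
eef_pos: [535.9, 318.0, 180.8]
eef_pos: [535.8, 318.2, 180.7]
tool_rot: [3.141, 0.0, 0.395]
red [252 167  13  10] bench [716. 170.] trayframe [-177.   -62.4]
red [312 250  67  66] bench [543. 328.] trayframe [25.2 33.2]
[ 3.85184785e-01 -9.22839464e-01  6.58784451e-05] -1.6539669154928707 [10.89 20.7   8.07]
```

```bash
python3 -m inch '[[[1.6,3,0,0],[3.2,6,0,0],[4.8,9,0,0],[6.4,12,0,0],[8,15,0,0],[9.6,18,2,0],[10.9,20.7,5,0],[10.9,20.7,7,0]]]' 5|grep pos
python3 -m inch '[[[0,0,0,0],[0,0,0,0],[0,0,0,0],[0,0,0,0]]]'|grep pos
python3 - <<'E'
from h import *
caps("scene")
print(go([716,168.5,16]))
P=camera_params("wrist");cv2.imwrite("pics/w6.png",get_image("wrist")[100:480,150:500])
E
```

```text
eef_pos: [720.3, 159.3, 109.1]
eef_pos: [716.4, 170.5, 113.1]
red [ 34 249  15  12] bench [976. 403.] trayframe [ -65.7 -376. ]
red [ 93 278  11   9] bench [874. 423.] trayframe [ -11.1 -292.6]
green [269 241  16  13] bench [646. 301.] trayframe [-36.2 -47.8]
green [286 243  33  77] bench [597. 343.] trayframe [ 18.7 -19.8]
green [245 247  44  79] bench [649. 370.] trayframe [ 23.9 -75.7]
green [271 261  16  15] bench [632. 334.] trayframe [ -1.8 -48.3]
green [ 34 277  15  14] bench [952. 446.] trayframe [ -18.6 -370.2]
[-0.14  0.15  9.72]
```

View pics/w6.png

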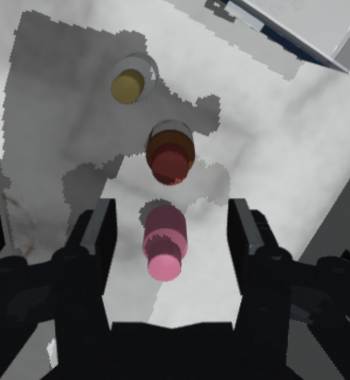

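The wrist crop shows the red cap at (170,165), the pink one at (165,262) and the dropper at (128,85). I'll check the red cap's position, since the perspective could mislead.

Run:
```python
from h import *
P=camera_params("wrist")
for n,px in dict(red=(320,260),pink=(315,360),drop=(276,187)).items(): print(n,onz("wrist",px,62,P).round(1))
print(proj("wrist",[716,169,62],P),proj("wrist",[716.4,170.5,113],P), tool()[0])
```

```text
red [720.5 174.   62. ]
pink [653.5 149.8  62. ]
drop [751.2 213.1  62. ]
[[324.86509511 269.40489397]] [[323.16887147 311.37381122]] [716.33796466 169.98124892 113.00877424]
```

```bash
python3 -m inch '[[[0.2,0,3,0],[0.2,0,6,0],[0.2,0,8.2,0],[0.2,0,9.6,0],[0.2,0,9.6,0],[0.2,0,9.6,0]]]'|grep -E "pos|^force"
python3 -m inch '[[[0,0,0,0],[0,0,0,0],[0,0,0,0],[0,0,0,0],[0,0,0,0],[0,0,0,0]]]' 2.4|grep -vE "clock|rot"
python3 -m inch '[[[0,0,-2,0],[0,0,-5,0],[0,0,-8,0],[0,0,-11,0],[0,0,-14,0],[0,0,-16,0],[0,0,-16,0],[0,0,-16,0]]]'
python3 -c "
from h import *
p,R,s=tool();print(p,s['qpos'],go([550.4,282.7,200]))"
```

```text
eef_pos: [717.8, 169.5, 15.3]
force: [-0.2, -0.6, 0.7]
eef_pos: [719.5, 169.7, 17.5]
force: [-0.8, -0.4, 7.4]
width: 30.4
gripper_force: 60.1
clock: 37.27
eef_pos: [718.4, 169.2, 176.7]
tool_rot: [3.141, -0.003, 0.392]
force: [-0.3, -0.9, -1.8]
width: 30.6
gripper_force: 59.6
[718.41753743 169.17278753 176.67133857] [-0.33346038  0.81857422  0.1291728   1.28897908 -0.10944307  1.03754565
 -1.36825538] [-11.18 -16.91  -2.38]
```

```bash
python3 -m inch '[[[-2,-3,-1,-7],[-4,-6,-2,-14],[-6,-9,-2,-21],[-8,-12,-2,-28],[-10,-15,-2,-35],[-11.2,-16.9,-2,-42],[-11.2,-16.9,-2,-49],[-11.2,-16.9,-2,-56]]]'|grep -E "pos|rot"
python3 -m inch '[[[0,0,0,-7],[0,0,0,-14],[0,0,0,-21],[0,0,0,-28],[0,0,0,-34],[0,0,0,-34],[0,0,0,-34],[0,0,0,-34]]]'|grep -E "pos|rot"
python3 -m inch '[[[0,0,3,0],[0,0,6,0],[0,0,9,0],[0,0,12,0],[0,0,12,0],[0,0,12,0],[0,0,12,0]]]'|grep -E "pos|^force"
python3 - <<'E'
from h import *
p,R,s=tool();print(p,R[:,1],go([550.4,282.7,51]))
cv2.imwrite('pics/s7.png',cv2.resize(get_image('scene')[200:360,200:440],None,fx=3,fy=3))
E
```

```text
eef_pos: [546.4, 284.0, 193.2]
tool_rot: [-3.138, 0.002, 1.38]
eef_pos: [549.0, 282.1, 193.9]
tool_rot: [-3.14, 0.0, 1.96]
eef_pos: [549.5, 282.2, 74.7]
force: [-0.0, 0.0, -0.5]
[549.51781012 282.18365292  74.65476323] [ 9.24471226e-01  3.81251456e-01 -5.28577792e-04] [0.02 0.1  2.37]
```

View pics/s7.png

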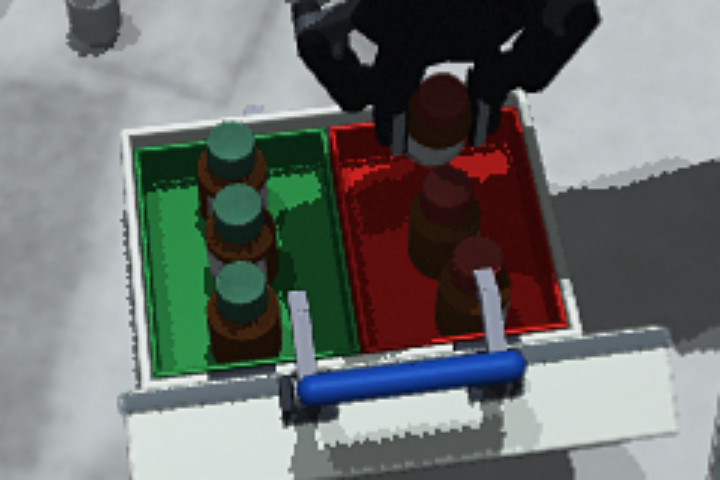

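```bash
python3 -m inch '[[[0,0.1,1,0],[0,0.1,1.6,0],[0,0.1,2,0],[0,0.1,2.2,0],[0,0.1,2.4,0],[0,0.1,2.5,0],[0,0.1,2.5,0]]]'|grep -E "pos|^force"
python3 -m inch '[[[0,0,0,0],[0,0,0,0],[0,0,0,0],[0,0,0,0],[0,0,-2,0],[0,0,-5,0],[0,0,-9,0],[0,0,-13,0]]]' 4.4|grep -E "pos|width"
python3 -m inch '[[[0,0,-4,7],[0,0,-8,14],[0,0,-12,21],[0,0,-14,28],[0,0,-14,35],[0,0,-14,42],[0,0,-14,49],[0,0,-14,56]]]' 2.8|grep pos
python3 -m inch '[[[0,0,0,7],[0,0,0,14],[0,0,0,21],[0,0,0,28],[0,0,0,34],[0,0,0,34],[0,0,0,34]]]'|grep -E "pos|rot"
python3 - <<'E'
from h import *
p,R,s=tool();print(R[:,1],s['qpos'][6],go([518.4,484.4,310]))
cv2.imwrite('pics/w8.png',get_image('wrist'))
E
```

```text
eef_pos: [549.2, 291.3, 55.4]
force: [-11.5, 9.5, 28.4]
eef_pos: [549.9, 281.6, 179.9]
width: 44.1
eef_pos: [550.7, 282.0, 319.6]
eef_pos: [550.5, 282.4, 319.4]
tool_rot: [3.141, 0.001, 0.394]
[ 3.84188998e-01 -9.23254224e-01  6.71397285e-04] -1.6549979508513577 [  4.79 -19.88   0.92]
```

View pics/w8.png

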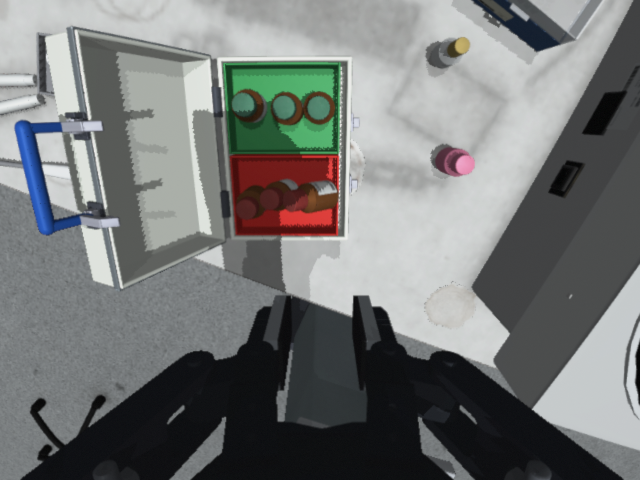

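The last bottle met a hard contact (28 N) while being lowered. The wrist view shows it tipped in the red tray: cap near (296,197), base toward the front near (330,192). I have also used up my picture views (15, one over the limit of 14), so from here I'll work from numbers only.

Run:
```python
from h import *
im=cv2.imread("pics/w8.png");hsv=cv2.cvtColor(im,cv2.COLOR_BGR2HSV)
P=camera_params("wrist")
for n,X in dict(tl=(61,1.5,64),tr=(-61,1.5,64),bl=(61,94.5,64),br=(-61,94.5,64),m=(-1,48,95.5),r=(38,53,95.5),f=(-39,48,95.5)).items():
    print(n,proj("wrist",[*world(X[0],X[1]),X[2]],P).round(0))
# classes over px window
o=""
for y in range(152,242,2):
    for x in range(226,346,2):
        h,s,v=[int(t) for t in hsv[y,x]]
        if s<80: c='W' if v>120 else 'w'
        elif 6<=h<=25: c='b' if v<70 else 'B'
        elif (h<6 or h>168): c='.' if (s>200 and v>140) else (',' if s>200 else ('C' if v>60 else 'c'))
        else: c='g'
        o+=c
    o+="\n"
print(o)
for px in [(250,205),(272,198),(295,198),(240,170),(320,200),(262,200),(330,230)]: print(px,hsv[px[1],px[0]])
```

```text
tl [[232. 156.]]
tr [[342. 156.]]
bl [[238. 235.]]
br [[341. 236.]]
m [[287. 203.]]
r [[250. 208.]]
f [[322. 203.]]
WwgggggggggggggggggggggggggggggggggggggggggggggggggggggggWww
WwwwbbbbbbbbBBBBBBCBBBBBBCBBBBBBBBBBCBBBBBBBBBBBBBBBBBBBWWww
WwCCCCCCCCCCCCCCCC,CCCCC,CCCCCCCCCCCCCCCCCCCCCCCCCCCCCCCCWww
WwC,,,,,,,,,,,,,,,,,,,,,,,,,,,,,C,,,,C,,C,CCCCC,C,,CCCCCCWww
WwC,,,,,,,,,,,,,,,,,,,,,,C,C,,,CCCC,CC,,CCC,CCCCCCCCCCC,CWww
WwC,,,,,CCCCC,CC,,,CCCCCCCCCCCCCCCCCCCCCCCCCCCCCCCCCCCCCCWww
WwC,,,,CC,,CCC,CC,CCC,CCCCCCCCCCCCCCCCCCCCCCCCCCCCCCCC,,CWww
WWC,,,,,CCCCCCCC,,,,C,CCCCCCCCCCCCCCCCCCCCCCCCCCCCCCCCCCCWww
WWC,,,,,,,CCC,CCC,C,,,,CCCCC,CCCCCCCCCCCCCCCCCCCCCCCCCCCCWww
WWwC,,,,,CC,,,CCCC,,CC,C,CCCCCCCCC,,CCCCCCCCCCCCCCCCCC,,CWww
WWwC,,,,,,C,,CCCCCCC,CC,CCCCCCCC,CCCCCCCCCCCCCCC,CCCCC,CCWww
WWwC,,CC,,,,CC,,C,,,,,C,,CCCCCCCCCCCCCCCCCCCCCCCCCCCCC,,CWww
WWwC,,,,,,,,,,,,,CCCC,C,,,,CCCC,CCCCCCCCCCCCCCCCCCCCCC,,CWww
WWwC,,,C,,,C,,CC,C,C,,CC,,,CCCCCCCCCCCCCCCC,CCC,CCCCCC,,CWww
wWwC,,,,C,,,C,,,C,,C,CCCCCCCwwwwwCCCCCCCCCCCCCCCCCCCCCCCCWww
wWwC,,,,,,C,,,,,CCC,,CCCbbbbwwwwwwwCCCCCCCCwwwwwwwwwwCCCCWww
wWwC,,,,
[... 1236 characters left out ...]
,,,CCCCCCCCCCCCCCCCCCCCCCCCCC,CCWwwW
wwwWwC,,,,,,,,,,,,,,,,,,,,,,C,C,C,,,CCCC,CCCCC,CCC,CC,,CWWwW
wwwWwC,,,,,,,C,,,,,,,,,,,,,,,,,,,,,,,C,,,,,,,,,,,,,,,,,CWwwW
wwwWwC,,,,,,,,,,,,,,,,,,,,,,,,,,,,,,,,,,,,,,,,,,,,,,,,,CWwwW
wwwWwC,,,,,,,,,,,,,,,,,,,,,,,,,,,,,,,,,,,,,,,,,,,,,,,,,CWwwW
wwwWwCCCCCCCCCCCCCCCCCCCCCCCCCCCCCCCCCCCCCCCCCCCCCCCCCCCWwwW
wwwWwwwwwwwwwwwwwwwwwwwwwwwwWWWWWWWWWWWWWWWWWWWWWWWWWWWWWWWW
wwwWWWWWWWWWWWWWWWWWWWWWWwwwWWWWWWWWWWWWWWWWWWWWWWWWWWWWWWWW
wwwwwwwwwwwwwwwwwwwwwwwwwwwWWWWWWWWWWWWWWWWWWWWWWWWWWWWWWWWW

(250, 205) [  1 144  83]
(272, 198) [  1 142  79]
(295, 198) [  1 146  77]
(240, 170) [  1 201 113]
(320, 200) [ 13 166 100]
(262, 200) [  1 145  74]
(330, 230) [  0 203  79]
```

Run:
```python
from h import *
for cam,(x0,x1,y0,y1,st) in dict(scene=(308,396,232,312,1),).items():
    im=get_image(cam);hsv=cv2.cvtColor(im,cv2.COLOR_BGR2HSV);np.save("sc.npy",im)
    P=camera_params(cam)
    for n,X in dict(tl=(61,1.5,64),tr=(-61,1.5,64),bl=(61,94.5,64),br=(-61,94.5,64),m=(-1,48,95.5),r=(38,53,95.5),f=(-39,48,95.5)).items():
        print(n,proj(cam,[*world(X[0],X[1]),X[2]],P).round(0))
    for y in range(y0,y1,2):
        o=f"{y} "
        for x in range(x0,x1,1):
            h,s,v=[int(t) for t in hsv[y,x]]
            if s<80: c='W' if v>120 else 'w'
            elif 6<=h<=25: c='b' if v<70 else 'B'
            elif (h<6 or h>168): c='.' if (s>200 and v>140) else (',' if s>190 else ('C' if v>60 else 'c'))
            else: c='g'
            o+=c
        print(o)
```

```text
tl [[321. 314.]]
tr [[309. 240.]]
bl [[389. 306.]]
br [[372. 233.]]
m [[349. 260.]]
r [[357. 284.]]
f [[344. 237.]]
232 WWWWWWWWWWWWWWWWWWwWWWWWWWWWWWWWWWWWWWWWWWWWWWWWWWwwwwwwwwwwwwwwwWWWWWWWWWWWWWWWWWWWWWWW
234 WWWWWWWWWWWWWWWWWWWWWWWWWWWWWWWWwwwwwwwwwwwwwwwwwwwwwwwwwwwwwwwwwWWWWWWWWWWWWWWWWWWWWWWW
236 WWWWWWWWWWWWWWwwwwwwwwwwwwwwwwwwwwwwwwwwwwwwwwwwwwwwCCC,,......,cWWWWWWWWWWWWWWWWWWWWWWW
238 wwwwwwwwwwwwwwwwwwwwwwwwwwwwWBbbbbbbbbb,.....,,,,,,,,,,,,,,,,,,,.wWWWWWWWWWWWWWWWWWWWWWW
240 wwwwwwwwwwwwwwwwCCC,,....wWWWWwbbBBBBbbbbb,,,,,,,,,,,,,,,,,,,,,,.CWWWWWWWWWWWWWWWWWWWWWW
242 ww,.......,,,,,,,,,,,,,cwWWWWwbBBBBBBBBBBBb,,,,,,,,,,,,,,,,,,,,,,.wWWWWWWWWWWWWWWWWWWWWW
244 gw..,,,,,,,,,,,,,,,,,,,wwwwbbBBBBBBBBBBBBBBBB,,,,,,,,,,,,,,,,,,,,.CWWWWWWWWWWWWWWWWWWWWW
246 gw,.,,,,,,,,,,,,,,,,,,wwwwbbBBBBBBCCCCCCCBBbbbb,,,,,,,,,,,,,,,,,,,,wWWWWWWWWWWWWWWWWWWWW
248 gw,.,,,,,,,,,,,,,,,,,,wwwbbbbbbccCccccCCCCCbbbbb,,,,,,,,.,,,.,,,,,.wWWWWWWWWWWWWWWWWWWWW
250 gg,.,,,,,,,,,,,,,,,,,,wwbbbbbbcccccccccCCCCCCbbb,,,,,,,,,..,,.,,,,.,wWWWWWWWWWWWWWWWWWWW
252 gg,,.,,,,,,,,,,,,,,,,,.wbbbbbccccccccccccCCCCCbb..
[... 2035 characters left out ...]
bbbbbccccc,,wWwWWWWwbbbb,,,,,,,,,,,,,,,CwwwwWWWWW
298 ggggggggg,,,,,,,,,,,,,,,,,,,,,,,,,,,,,bbbbbbbbcc,,cwwWWWWWwbbbC,,,,,,,,,,,,,,,CwwwwWWWWW
300 gggggggggb,,,,,,,,,,,,,,,,,,,,,,,,,,,,bbbbbbbbbbbbbbwWWWWWWbbb,,,,,,,,,,,,,,,,,Cwwwwwwww
302 gggggggggg,,,,,,,,,,,,,,,,,,,,,,,,,,,bbbbbbbbbbbbbbbwWWWWWWbbc,,,,,,,,,,,,,,,,,Cwwwwwwww
304 gggggggggg,,,,,,,,,,,,,,,,,,,,,,,,,,,bbbbbbbbbbbbbbbwWWWWWWww,,,,,,,,,,,,,,,,,,,cwwwwwww
306 ggggggggggb,,,,,,,,,,,,,,,,,,,,,,,,,,bbbbbbbbbbbbbbbwwWWWWWww,,,,,,,,,,,,,,,,,,,Cwwwwwww
308 ggggggggggg,,,,,,,,,,,,,,,,,,,,,,,,,,,bbbbbbbbbbbbbbbwWWWWWW,,,,,,,,,,,,,,,,,,,,,cwwwwww
310 ggggggggggg,,,,,,,,,,,,,,,,,,,,,,,,,,,,bbbbbbbbbbbbbbwWWWWWWC,,,,,,,,,ccccCCwwwwwwwwwwww
```

Run:
```python
from h import *
for n,a,b in (("front",(346,255),(294.5,198)),("mid",(348.5,272.5),(270,197)),("rear",(359,288),(245,208)),("greenA",(0,0),(0,0))):
    if a[0]: 
        X,e=tri("scene",a,"wrist",b); print(n,X.round(1),round(e,1),box(X))
# base end of the fallen bottle in wrist view: col 55 rows15-29
for px in [(337,196)]:
    for z in (40,50,60,70): print(z,box(onz("wrist",px,z)))
```

```text
front [542.7 311.6  94. ] 3.1 [-9.4 44.1]
mid [533.3 336.3  91.3] 2.7 [17.1 43.5]
rear [513.5 357.3  94.4] 0.7 [44.  53.9]
40 [-56.8  51.3]
50 [-56.3  49.2]
60 [-55.9  47.1]
70 [-55.4  45.1]
```

The triangulated caps in the box frame are:
- **Rear bottle:** upright, at 42 mm.
- **Middle bottle:** leaning slightly.
- **Front bottle:** tilted about 27° backwards onto the middle one, cap at u about −12, z about 93.

I'll pinch the front cap from the sides, carry the bottle to the open bench, let it right itself there and regrip it.

```bash
python3 -m inch '[[[0.2,-2.5,4,-7],[0.2,-2.5,8,-14],[0.2,-2.5,12,-21],[0.2,-2.5,16,-28],[0.2,-2.5,16,-35],[0.2,-2.5,16,-42],[0.2,-2.5,16,-49],[0.2,-2.5,16,-56]]]' 4.6|grep -E "pos|rot"
python3 -m inch '[[[0,0,0,-7],[0,0,0,-14],[0,0,0,-21],[0,0,0,-28],[0,0,0,-34],[0,0,0,-34],[0,0,0,-34],[0,0,0,-34]]]'|grep -E "pos|rot"
python3 -c "
from h import *
p,R,s=tool();print(p,box(p),R[:,1],go([542.7,306.5,82]))"
```

```text
eef_pos: [542.9, 306.5, 159.3]
tool_rot: [-3.141, 0.0, 1.377]
eef_pos: [542.9, 306.5, 159.8]
tool_rot: [3.142, -0.0, 1.961]
[542.94370911 306.51552073 159.80080402] [-14.1  45.9] [9.25016547e-01 3.79926815e-01 5.23192775e-05] [ 0.01 -0.02  7.78]
```

```bash
python3 -m inch '[[[0,0,3,0],[0,0,6,0],[0,0,7.4,0],[0,0,7.8,0],[0,0,7.8,0],[0,0,7.8,0]]]'|grep -E "pos|^force"
python3 -m inch '[[[0,0,0,0],[0,0,0,0],[0,0,0,0],[0,0,0,0],[0,0,0,0],[0,0,0,0]]]' 1.6|grep -vE "clock|rot"
python3 -m inch '[[[0,0,-0.7,0],[0,0,-1.4,0],[0,0,-2.5,0],[0,0,-4,0],[0,0,-7,0],[0,0,-10,0],[0,0,-10,0]]]'
```

```text
eef_pos: [543.3, 307.3, 82.6]
force: [0.2, -0.2, 0.5]
eef_pos: [543.3, 307.6, 82.6]
force: [0.2, 0.6, 3.0]
width: 24.9
gripper_force: 51.0
clock: 44.75
eef_pos: [545.8, 309.0, 188.6]
tool_rot: [3.131, -0.002, 1.963]
force: [0.4, 0.4, -0.9]
width: 24.7
gripper_force: 50.3
```

```bash
python3 -m inch '[[[-2,-2.3,0,0],[-4,-4.6,0,0],[-6,-6.9,0,0],[-8,-9.2,0,0],[-10,-11.5,0,0],[-11.5,-13.5,0,0],[-11.5,-14.8,3,0],[-11.5,-14.8,6,0]]]'|grep -E "pos|width"
python3 -m inch '[[[0,0,2,0],[0,0,4,0],[0,0,5.5,0],[0,0,6.4,0],[0,0,6.4,0],[0,0,6.4,0],[0,0,6.4,0]]]'|grep -E "pos|^force|width"
python3 - <<'E'
from h import *
p,R,s=tool();print(p)
im=get_image("side");hsv=cv2.cvtColor(im,cv2.COLOR_BGR2HSV)
c=proj("side",[p[0],p[1],p[2]+5])[0].astype(int);print(c)
for y in range(c[1]-20,c[1]+40,2):
    o=f"{y} "
    for x in range(c[0]-40,c[0]+40,1):
        h,q,v=[int(t) for t in hsv[y,x]]
        if q<80: k='.' if v>120 else ('w' if v>50 else '#')
        elif 6<=h<=25: k='b'
        elif (h<6 or h>168): k='C'
        else: k='g'
        o+=k
    print(o)
E
```

```text
eef_pos: [448.9, 141.1, 123.0]
width: 21.3
eef_pos: [450.6, 144.2, 58.7]
force: [0.9, 0.7, -1.3]
width: 21.2
[450.55936123 144.16692676  58.67202944]
[436 253]
233 ...........................w#########wwwwwwwwwww############wwww########wwwwwwww
235 ...........................ww########ww...wwwwww#######################wwwwwwwww
237 ...........................wwwwww####w........ww####################wwwwwwwwwwww
239 ...........................wwwwww###ww.........w##################wwwwwwwwwwwwww
241 ...........................wwwwww###w..........ww###############wwwwwwwwwwwwwwww
243 ...........................wwwwww###w.........wwww######wwwwwwwwwwwwwwwwwwwwwwww
245 ..........................wwwwwww##wwwwww....wwwww#####wwwwwwwwwwwwwwwwwwwwww...
247 ..........................wwwwww#wwCCCCCCCCwwwwwww#####w....wwwwwwwwwww.........
249 ..........................wwwwwwwwCCCCCCCCCwwwwwww####ww........................
251 ............................wwww#CCCCCCCCCCwwwwww#####w.........................
253 .............................ww##wwCCCCCCCCwwwwww####ww.........................
255 .
[... 909 characters left out ...]
....................
277 ...................................wwwwwwwwwww..................................
279 ..................................wwwwwwwwwwwww.................................
281 ...............wwwwwwwwwwwwww....wwwwwwwwwwwww..................................
283 .............wwwwwwwwwwwwwwwwwwwwwwwwwwwwwww....................................
285 ............wwwwwwwwwwwwwwwwwwwwwwwwwwwwww......................................
287 .............wwwwwwwwwwwwwwwwwwwwwwwwwwww.......................................
289 ....................wwwwwwwwwwwwwwwwwwwww.......................................
291 ..........................wwwwwwwwwwwwwwww......................................
```

Run:
```python
from h import *
p,R,s=tool()
cap=np.array([p[0],p[1],p[2]+10])
print(proj("side",cap))
for t in (0,20,30,40,50,60,70,80,90):
    t=np.radians(t);d=np.array([*(np.sin(t)*u),np.cos(t)])
    b=cap-56*d; m=cap-36*d
    low=b[2]-16.5*np.sin(t)
    print(round(np.degrees(t)),proj("side",b).round(0),proj("side",m).round(0),"lowz",low.round(1))
im=get_image("scene");hsv=cv2.cvtColor(im,cv2.COLOR_BGR2HSV)
print(proj("scene",cap))
H,S,V=cv2.split(hsv)
for y in range(180,225,1):
    o=f"{y} "
    for x in range(395,450,1):
        h,q,v=[int(t) for t in hsv[y,x]]
        o+= ('.' if v>120 else ('w' if v>50 else '#')) if q<80 else ('b' if 6<=h<=25 else 'C' if (h<6 or h>168) else 'g')
    print(o)
```

```text
[[436.43760836 251.29994456]]
0 [[432. 279.]] [[434. 269.]] lowz 12.8
20 [[437. 272.]] [[437. 265.]] lowz 10.5
30 [[440. 268.]] [[439. 262.]] lowz 12.1
40 [[442. 263.]] [[440. 259.]] lowz 15.3
50 [[444. 258.]] [[442. 256.]] lowz 20.2
60 [[446. 253.]] [[443. 252.]] lowz 26.5
70 [[448. 247.]] [[444. 249.]] lowz 34.1
80 [[449. 242.]] [[445. 245.]] lowz 42.8
90 [[450. 237.]] [[445. 242.]] lowz 52.3
[[425.66805485 188.68901156]]
180 .........w#g#g#g##g##gg###g#gbb......#g########g#g#w...
181 ..........w#ggggg#g######g#g#bbbbw...#g#g########gw....
182 ...........####ww############bbbbbwww#g#g#g##w##g#.....
183 ................##g####gg####CCCCCCC#Cg###g##w##g#.....
184 ................##g###g######CCCCCCCCC#g#####w##gw.....
185 ...............wg##g#g####w##CCCCCCCCCCg#g##ww###......
186 ..............wwgg#######ww##CCCCCCCCCCb####w##g#......
187 ..............wwgg#g#####ww#CCCCCCCCCCCCg###w##gw......
188 .............www#########w##CCCCCCCCCCCCg###w#g#.......
189 .............www#g###g###w##CCCCCCCCCCCCgg#w##g#.......
190 .............#ww#g##g###ww#CCCCCCCCCCCCCg##w###w.......
191 ........
[... 1327 characters left out ...]
wwwwwwwwwwwwwwwww.......................
214 ......wwwwwwwwwwwwwwwwwwwwwwwwww.......................
215 ...wwwwwwwwwwwwwwwwwwwwwwwwwwwww.......www..ww.........
216 ..wwwwwwwwwwwwwwwwwwwwwwwwwwwwwwwwww..wwwwwwwwwwwww....
217 ..wwwwwwwwwwwwwwwwwwwwwwwwwwwwwwwwww..wwwwwwwwwwwwwwwww
218 wwwwwwwwwwwwwwwwwwwwwwwwwwwwwwwwwwwwwwwwwwwwwwwwwwwwwww
219 wwwwwwwwwwwwwwwwwwwwwwwwwwwwwwwwwwwwwwwwwwwwwwwwwwwwwww
220 wwwwwwwwwwwwwwwwwwwwwwwwwwwwwwwwwwwwwwwwwwwwwwwwwwwwwww
221 wwwwwwwwwwwwwwwwwwwwwwwwwwwwwwwwwwwwwwwwwwwwwwwwwwwwwww
222 wwwwwwwwwwwwwwwwwwwwwwwwwwwwwwwwwwwwwwwwwwwwwwwwwwwwwww
223 wwwwwwwwwwwwwwwwwwwwwwwwwwwwwwwwwwwwwwwwwwwwwwwwwwwwwww
224 wwwwwwwwwwwwwwwwwwwwwwwwwwwwwwwwwwwwwwwwwwwwwwwwwwwwwww
```

The bottle hangs at a tilt of roughly 38° in the pinch, with its base toward −u and just above the bench. That is marginal for righting itself, so I'll turn it and press its base gently on the fixed cold-box side wall to rotate it upright in the pads.

```bash
python3 -m inch '[[[2,0.5,-0.5,-7],[4,1,-1,-14],[6,1.5,-1,-21],[8,2,-1,-28],[10,2.6,-1,-35],[10.9,3.3,-1,-42],[10.9,3.3,-1,-49],[10.9,3.3,-1,-56]]]'|grep -E "pos|rot"
python3 -m inch '[[[0,0,0,-7],[0,0,0,-14],[0,0,0,-21],[0,0,0,-28],[0,0,0,-34],[0,0,0,-34],[0,0,0,-34],[0,0,0,-34]]]'|grep -E "pos|rot|force|width"
cat >> h.py <<'E'
def asc(cam,X,w=40,a=20,b=40):
    im=get_image(cam);hsv=cv2.cvtColor(im,cv2.COLOR_BGR2HSV);c=proj(cam,X)[0].astype(int);print(c)
    for y in range(c[1]-a,c[1]+b,2):
        o=f"{y} "
        for x in range(c[0]-w,c[0]+w):
            h,q,v=[int(t) for t in hsv[y,x]]
            o+=('.' if v>120 else ('w' if v>50 else '#')) if q<80 else ('b' if 6<=h<=25 else 'C' if (h<6 or h>168) else 'g')
        print(o)
E
python3 - <<'E'
from h import *
p,R,s=tool();print(p,box(p),R[:,:2],s['qpos'])
asc("side",p+[0,0,10],30,16,36)
E
```

```text
eef_pos: [439.3, 258.5, 68.8]
tool_rot: [3.14, 0.002, 2.948]
eef_pos: [439.1, 257.1, 68.2]
tool_rot: [-3.141, 0.001, -2.753]
force: [-0.1, 0.6, -1.7]
width: 21.2
gripper_force: 64.8
[439.13423885 257.06616743  68.20555779] [-20.5 160.7] [[-9.25298419e-01 -3.79238981e-01]
 [-3.79239110e-01  9.25298707e-01]
 [-7.30372161e-04 -3.13206009e-04]] [-0.15374024  0.77679282 -0.66430382  2.02983519  0.83191485  0.6251748
  0.56975337]
[387 270]
254 CCCC.....w################www###########ww..................
256 CC......ww##############################ww..................
258 .........www############################ww..................
260 ..............wwww#####################ww...................
262 ..................ww##########wwww######w...................
264 ...................w########wwwwwww####ww...................
266 ...................w########wwwwwwwCw##ww...................
268 ..................w#########wwwwwwCCCw#w....................
270 ...............wwbw#########wwwwwwCCCwww....................
272 .............wbbbb#########wwwwwwwCCwww.....................
274 .......
[... 328 characters left out ...]
.wwwwwwwwwwwwbbbwww...............................
286 .wwwwwwwwww.wwwwwwwwwwwwww..................................
288 w....wwwwwwwww.wwwwwww......................................
290 ......wwwwwwwwwwwww.........................................
292 .........wwwwwwww...........................................
294 ............................................................
296 ............................................................
298 ............................................................
300 ....................................................ww......
302 ........wwwwwwwwwwwww........................wwwwwwwwwwwww..
304 ......wwwwwwwwwwwwwwwwww.................wwwwwwwwwwwwwwwwwww
```

```bash
python3 -m inch '[[[0,0,0.6,0],[-0.6,0,1.2,0],[-1.2,0,1.2,0],[-1.2,0,1.2,0]]]'|grep -E "pos|^force|width"
python3 -m inch '[[[-0.3,0,0,0],[-0.6,0,0,0],[-0.9,0,0,0],[-1.2,0,0,0],[-1.2,0,0,0]]]'|grep -E "pos|^force|width"
python3 - <<'E'
from h import *
p,R,s=tool();print(p,box(p))
asc("side",p+[0,0,10],30,10,36)
E
```

```text
eef_pos: [451.3, 262.5, 55.3]
force: [0.7, 0.1, -0.6]
width: 21.1
eef_pos: [456.9, 264.3, 55.0]
force: [-8.1, -3.4, 1.0]
width: 21.3
[456.86483723 264.32325313  55.03354242] [-20.5 141.5]
[375 272]
262 CCCCCCCC..ww############################ww..................
264 CCCC......wwwwwwwww#####################ww..................
266 CC......www......www#########wwwww######w...................
268 ......www.........ww########wwwwwwwCw###w...................
270 ....wwww.........www#########wwwwwCCCw##w...................
272 .wwwwwww.w.....wwwb#########wwwwwwCCCCwww...................
274 wwwwwwwwww...wwwbbb#########wwwwwwCCCCww....................
276 ww.wwwwwwwwwwwwwbbb#########wwwwwwCww.......................
278 w.wwwwwwwwwwwwwwbbb#########wwwwwww.........................
280 ww.wwwwww...wwwwbbbww#######wwwww...........................
282 wwwwwwww....wwwwwwbbwwwwwwwwwwwww...........................
284 wwwwwwww.....wwwwwwbbbbwwwwwwwww............................
286 wwwwwwwww....wwwwwwwwbbbbbbbwww.............................
288 wwwwwwwwwwww.wwwwwwwwwwwwwwwww..............................
290 wwwwwwwwwwwwwwwwwwwwwwwwwwww................................
292 wwwwwwwwwwwwwwwwwwwwwwww....................................
294 wwwwwwwwwwwwwwwwwwwwwww.....................................
296 wwwwwwwwwwwwwwwwwwwwww..........................wwwwwwww....
298 wwwwwwwwwwwwwwwwwwwwwwwww...................wwwwwwwwwwwwwwww
300 wwwwwwwwwwwwwwwwwwwwwwwwwwwww...........wwwwwwwwwwwwwwwwwwww
302 wwwwwwwwwwwwwwwwwwwwwwwwwwwwwwww....wwwwwwwwwwwwwwwwwwwwwwww
304 wwwwwwwwwwwwwwwwwwwwwwwwwwwwwwwwwwwwwwwwwwwwwwwwwwwwwwwwwwww
306 wwwww.....wwwwwwwwwwwwwwwwwwwwwwwwwwwwwwwwwwwwwwwwwwwwwwww..
```

Contact with the wall at 9 N, and the bottle is turning. I'll keep pushing in small steps.

```bash
python3 -m inch '[[[-0.25,0,0,0],[-0.5,0,0,0],[-0.75,0,0,0],[-1,0,0,0]]]'|grep -E "pos|^force|width"
python3 -m inch '[[[-0.25,0,0,0],[-0.5,0,0,0],[-0.75,0,0,0],[-1,0,0,0],[-1,0,0,0]]]'|grep -E "pos|^force|width"
python3 - <<'E'
from h import *
p,R,s=tool();print(p,box(p))
asc("side",p+[0,0,10],30,10,36)
E
```

```text
eef_pos: [459.5, 265.2, 54.2]
force: [-23.9, -8.2, 11.6]
width: 21.1
eef_pos: [475.2, 271.1, 54.8]
force: [-7.5, -4.1, 1.7]
width: 21.4
[475.18110965 271.05008444  54.79232288] [-21.2 122. ]
[365 268]
258 CCCCCCCCCCCCw###########################w...................
260 CCCCCCCCCCCCCCCCCw#############ww#######w...................
262 CCCCCCCCCCCCCCCCCwww########wwwwwww####ww...................
264 CCCCCCCCCCCCCC....ww########wwwwwwCCCw#ww...................
266 CCCCCCCCCCCC.....www########wwwwwwCCCCwww...................
268 CCCCCCCCCC......wwww#######wwwwwwwCCCCCw....................
270 CCCCCCC......ww.www########wwwwwwCCCCCw.....................
272 CCCCC......www.wwww########wwwwwwCCCCw......................
274 CC......w.ww.wwwwwww#######wwwwwwCCCCw......................
276 .......wwwww.wwwwwwwww#####wwwwwwCCCCw......................
278 ....ww..wwww.wwwwwwwwwwwwwwwwwwwwCCCbww.....................
280 .wwwwwwwww.wwwwwwwwwwbbbwwwwwwwbbbbbbww.....................
282 wwwwwwwww.wwwwwwwwwwwwwbbbbbbbbbbbbbbw......................
284 w.ww.wwwwwwwwwwwwwwwwwwwwwwbbbwbbbbwww......................
286 wwwwwwwwwwwwwwwwwwwwwwwwwwwwwwwwwwwwww......................
288 wwwwwwwwwwwwwwwwwwwwwwwwwwww.wwwwwwww.......................
290 wwwwwwwwwwwwwwwwwwwwww...w.w...w.www........................
292 wwwwwwwwwwwwwwwwwwwwwwww......w.www............wwwwwwwwwww..
294 wwwwwwwwwwwwwwwwwwwwwwww.wwwwwwwwww.......wwwwwwwwwwwwwwwwww
296 wwwwwwwwwwwwwwwwwwwwwwwwwwwwwwwwww......wwwwwwwwwwwwwwwwwwww
298 wwwwwwwwwwwwwwwwwwwwwwwwwwwwwwwwwwwwwwwwwwwwwwwwwwwwwwwwwwww
300 wwwwwwwwwwwwwwwwwwwwwwwwwwwwwwwwwwwwwwwwwwwwwwwwwwwwwwwwwwww
302 wwwwwwwwwwwwwwwwwwwwwwwwwwwwwwwwwwwwwwwwwwwwwwwwwwwwwwwww...
```

```bash
python3 -m inch '[[[-0.2,0,0,0],[-0.4,0,0,0],[0.5,0,0,0],[1.5,0,0,0],[3,0,0,0],[3,0,0.4,0],[3,0,0.6,0],[3,0,0.6,0]]]'|grep -E "pos|^force|width"
python3 -m inch '[[[0,0,0.1,0],[0,0,0.2,0],[0,0,0.3,0],[0,0,0.4,0]]]'|grep -E "pos|^force|width"
python3 - <<'E'
from h import *
p,R,s=tool();print(p,box(p))
asc("side",p+[0,0,10],24,10,32)
E
```

```text
eef_pos: [452.7, 262.9, 49.6]
force: [0.5, -0.2, -1.1]
width: 20.8
eef_pos: [452.2, 262.9, 45.9]
force: [-0.6, -1.7, 9.2]
width: 20.5
[452.24456499 262.90431962  45.90934021] [-20.1 146.3]
[378 278]
268 ...www############################w.............
270 .....wwwwww######################ww.............
272 ..........www##########wwwww#####ww.............
274 ...........www########wwwwwwCCCw#w..............
276 .w.........ww#########wwwwwwCCCCCw..............
278 wwww.......ww########wwwwwwCCCCCCw..............
280 wwww........w########wwwwwwCCCCCw...............
282 .www.....w.ww########wwwwwwCCCCw................
284 wwww..www...ww#######wwwwwwCCCCw................
286 wwwwww.......ww######wwwwwwCCCCww...............
288 wwww.........wwwwww#wwwwwwwCCCCbww..............
290 ww...........wwbwwwwwwwwwbCbbbbbww..............
292 ............wwwwwbbbbbbbbbbbbbbbww..............
294 ............wwwwwwwwbbbbbbbbbbbwww..............
296 .wwwwww....wwwwwwwwwwwwwwwwwwwww.........wwwwwww
298 wwwww.....wwwwwwwwwwwwwwwwwwwww.....wwwwwwwwwwww
300 www......wwwwwwwwww.ww.....wwwwwwwwwwwwwwwwwwwww
302 w........wwwwwwww.w..ww.wwwwwwwwwwwwwwwwwwwwwwww
304 .........wwwwwwwww.www.www.wwwwwwwwwwwwwwwwwwwww
306 ..........wwwwwwwwwwwwwwwwwwwwwwwwwwwwwwwwwwwwww
308 ...........wwwwwwwwwwwwwwwwwwwwwwwwwwwwwwwwwwwww
```

```bash
python3 -m inch '[[[0,0,0,0],[0,0,0,0],[0,0,0,0],[0,0,0,0],[0,0,0,0],[0,0,-3,0],[0,0,-7,0],[0,0,-11,0]]]' 5|grep -E "pos|width"
python3 -m inch '[[[0,0,-3,0],[0,0,-6,0],[0,0,-9,0],[0,0,-9,0],[0,0,-9,0]]]'|grep -E "pos|width"
python3 - <<'E'
from h import *
p,R,s=tool()
asc("side",[452,262,50],24,16,32)
caps("scene")
E
```

```text
eef_pos: [450.6, 262.2, 156.3]
width: 50.0
eef_pos: [452.5, 263.0, 247.3]
width: 50.2
[378 281]
265 ................................................
267 ................................................
269 ................................................
271 ................................................
273 ................wCCCCCCCC.......................
275 ..............wCCCCCCCCCCCw.....................
277 .ww..........wwCCCCCCCCCCCw.....................
279 wwww..........wCCCCCCCCCCCw.....................
281 wwww..........wCCCCCCCCCCCw.....................
283 wwww...wwwwwwwCCCCCCCCCCCCw.....................
285 wwww.wwwwwwbbbbCCCCCCCCCCCCww...................
287 wwwww.....wbbbbbbbCCCCCbbwwww...................
289 www.......wbbbbbbbbwbbwbwbbww...................
291 ..........wwwwbbbbbbbbbbwwbww...................
293 ..........wwwwwwwwwbbbwwwwwww...................
295 ..wwwww..wwwwwwwwwwwwwwwwwww....................
297 .wwwwww..wwwwwwwwwwww.w.www.....................
299 ..ww....wwwwwwwww.w..w.wwww.....................
301 ww......wwwwwwww.......wwww.....................
303 ........wwwwwwww.wwww....ww.....................
305 ........wwwwwwwwwwwwwwwwwwww....................
307 .........wwwwwwwwwwwwwwwwwwwwww.................
309 ..........wwwwwwwwwwwwwwwwwwwwww................
311 ............wwwwwwwwwwwwwwwwwww.................
red [102 207  10   8] bench [917. 304.] trayframe [-131.6 -288.3]
red [ 34 249  15  12] bench [976. 403.] trayframe [ -65.7 -376. ]
red [ 93 278  11   9] bench [874. 423.] trayframe [ -11.1 -292.6]
green [269 240  49  79] bench [603. 333.] trayframe [  7.6 -21.9]
green [245 247  53  79] bench [643. 376.] trayframe [ 31.3 -72.9]
green [272 260  16  14] bench [632. 331.] trayframe [ -4.3 -46.6]
green [103 271  10  10] bench [865. 409.] trayframe [ -19.8 -280.4]
green [ 34 277  15  14] bench [952. 446.] trayframe [ -18.6 -370.2]
```

```bash
python3 -m inch '[[[-1,-1,0,7],[-2,-2,0,14],[-3.4,-2.8,0,21],[-3.4,-2.8,0,28],[-3.4,-2.8,0,35],[-3.4,-2.8,0,42],[-3.4,-2.8,0,49],[-3.4,-2.8,0,56]]]'|grep -E "pos|rot"
python3 -m inch '[[[0,0,0,7],[0,0,0,14],[0,0,0,21],[0,0,0,28],[0,0,0,34],[0,0,0,34],[0,0,0,34],[0,0,0,34]]]'|grep -E "pos|rot"
python3 - <<'E'
from h import *
p,R,s=tool();print(p,R[:,1],s['qpos'][6])
P=camera_params("wrist");im=get_image("wrist");cv2.imwrite("pics/w9.png",im);hsv=cv2.cvtColor(im,cv2.COLOR_BGR2HSV)
for n,X in dict(bottle=(452,262,62)).items(): print(n,proj("wrist",X,P))
for n,X in dict(tl=(61,1.5,64),tr=(-61,1.5,64),bl=(61,94.5,64),br=(-61,94.5,64),m=(-1,48,95.5),r=(42,53,95.5)).items(): print(n,proj("wrist",[*world(X[0],X[1]),X[2]],P).round(0))
for y in range(0,480,8):
    o=""
    for x in range(0,640,5):
        h,q,v=[int(t) for t in hsv[y,x]]
        o+=('.' if v>120 else ('w' if v>50 else '#')) if q<80 else ('b' if 6<=h<=25 else (',' if q>185 else 'C') if (h<6 or h>168) else 'g')
    print(f"{y:3d} "+o)
E
```

```text
eef_pos: [493.0, 249.0, 243.9]
tool_rot: [-3.138, -0.002, 2.55]
eef_pos: [493.4, 249.5, 244.9]
tool_rot: [-3.14, 0.0, 1.966]
[493.3736034 249.5118717 244.9140975] [ 0.92299212  0.38481486 -0.00175126] -0.39224470159175123
bottle [[285.86066033 185.58050041]]
tl [[452.  93.]]
tr [[438. 229.]]
bl [[345.  91.]]
br [[341. 228.]]
m [[402. 170.]]
r [[399. 115.]]
  0 .........................................................................................................................wwwwwww
  8 ........................................................................................................................wwwwwwww
 16 ....................................................................w.w...............................................wwwwwwwwww
 24 ....................................................................w................................................wwwwwwwwww.
 32 ....................................................................w..............................................wwwwwwwwww...
 40 ....................................................................w...
[... 6538 characters left out ...]
#######################..wwwgwwgwww
440 ............########################......#################################################www#######################..wwggwwwww
448 ..........w########################.......####################################################w########################.wgwwwwww
456 .........########################w........####################################################ww#########################.wwww..
464 .......#########################.........w##############################################wwwwww#w###########################ww...
472 .....##########################.........#################################################wwwwwwwww##########################w...
```

Run:
```python
from h import *
im=cv2.imread("pics/w9.png");H,S,V=cv2.split(cv2.cvtColor(im,cv2.COLOR_BGR2HSV));P=camera_params("wrist")
m=(((H<6)|(H>168))&(S>90)).astype(np.uint8);m[:,:250]=0;m[:,335:]=0
n,l,s,c=cv2.connectedComponentsWithStats(m);i=1+s[1:,4].argmax();print(s[i],c[i],onz("wrist",c[i],60,P))
im=get_image("side");H,S,V=cv2.split(cv2.cvtColor(im,cv2.COLOR_BGR2HSV))
m2=(((H<6)|(H>168))&(S>90)).astype(np.uint8);m2[:268]=0;m2[295:]=0;m2[:,:355]=0;m2[:,395:]=0
n,l,s2,c2=cv2.connectedComponentsWithStats(m2);j=1+s2[1:,4].argmax();print(s2[j],c2[j],onz("side",c2[j],57))
print(tri("side",c2[j],"wrist",c[i]))
print(go([452,262,16]))
```

```text
[281 170  25  26 483] [293.28985507 182.32505176] [457.46066872 267.18452262  60.        ]
[369 277  11  11  61] [373.96721311 282.47540984] [446.26923586 275.33945026  57.        ]
(array([457.82216545, 265.18141672,  45.92987771]), np.float64(1.2683203936644423))
[ 2.74 -3.34 22.93]
```

The bottle stands upright again at about box (−20, 141), and the two bottles in the red tray are upright at about 42 and 0. I'll pinch it by the cap, which keeps the knuckles clear of the box wall, and carry it into the tray.

```bash
python3 -m inch '[[[1,-1,4,0],[2,-2,8,0],[2.8,-2.8,12,0],[2.8,-2.8,15,0],[2.8,-2.8,15,0],[2.8,-2.8,15,0]]]' 4.2|grep -E "pos|rot|width"
python3 -c "
from h import *
print(go([*world(-20,142),47]),box(tool()[0]))"
```

```text
eef_pos: [456.6, 264.4, 95.0]
tool_rot: [-3.138, 0.0, 1.964]
width: 42.3
[ 0.03 -0.01  4.8 ] [-20.3 141.7]
```

```bash
python3 -m inch '[[[0,0,2,0],[0,0,4,0],[0,0,4.8,0],[0,0,4.8,0],[0,0,4.8,0]]]'|grep -E "pos|^force"
python3 -m inch '[[[0,0,0,0],[0,0,0,0],[0,0,0,0],[0,0,0,0],[0,0,0,0],[0,0,0,0]]]' 1.6|grep -vE "clock|rot"
python3 -m inch '[[[0,0,-2,0],[0,0,-5,0],[0,0,-8,0],[0,0,-10,0],[0,0,-10,0],[0,0,-10,0]]]'|grep -vE "clock|rot"
python3 - <<'E'
from h import *
p,R,s=tool();print(p,box(p),go([*world(-38,48),p[2]]))
asc("side",p+[0,0,10],24,8,34)
E
```

```text
eef_pos: [458.5, 265.3, 49.3]
force: [0.6, -0.0, -0.8]
eef_pos: [458.3, 265.5, 49.6]
force: [-0.9, -0.6, 6.6]
width: 20.4
gripper_force: 58.4
eef_pos: [458.2, 265.2, 149.5]
force: [-0.3, 0.3, -1.0]
width: 20.5
gripper_force: 58.9
[458.21336102 265.20720031 149.51815732] [-20.2 139.9] [-1.8   9.19  0.03]
[379 219]
211 ......gwwwwwww######w.......wwwww######ww.....ww
213 ......gwwwwwww#####ww......wwwwww######w........
215 .....wgwwwwwww#####ww.....wwwwwww######w........
217 ....Cggwwwwwww###wCCCCCCCwwwwwwww######w........
219 ...ggggggwwww###CCCCCCCCCwwwwwwww#####ww........
221 ...CCggCg.www###CCCCCCCCCwwwwwww######w.........
223 ...CCCCggwwww##wCCCCCCCCCwwwwwww#####w..........
225 ...ggCCCggwwwCwCCCCCCCCCCwwwwwww###w............
227 ...CCCgggCgCgCCCCCCCCCCCCwwwwwwwww..............
229 ...gCCggCgCCCwwwCCCCCCCCCwwwwwww................
231 ..wwgCCCggCCwwbwbCCCCCCCCCCwwwww................
233 ..wCCggCgCCCCwbwbwbbbbbbbbwwbbwww...............
235 .wwgggggCCCwwwwbbbbbwbbbbbbbwbwww...............
237 ...wwwgCCgwwwwwwwwbbwbwbwbbbwbwww...............
239 ......ww.wwwwwwwwwwwwwwwwwwwwwww................
241 ............wwwwwwwwwwwwwwwwwww.................
243 ............wwwwwwww....w.....w.................
245 ............wwww..............w.................
247 ............www...w..........w..................
249 ...........wwww..............ww.................
251 CCCCC......wwwwww..........w....................
```

Run:
```python
from h import *
import pickle
# rebuild wrist pose of w9 relative to the current camera pose: same yaw, TCP then vs now
im=cv2.imread("pics/w9.png");hsv=cv2.cvtColor(im,cv2.COLOR_BGR2HSV)
P=dict(camera_params("wrist"));R,_=cv2.Rodrigues(np.array(P["rvec"],float))
d=np.array([493.37,249.51,244.91])-tool()[0]
P["tvec"]=np.array(P["tvec"],float).ravel()-R@d
print(proj("wrist",(452,262,62),P))
for x in (360,390,425):
    print(x,[(y,*map(int,hsv[y,x])) for y in range(214,236,2)])
    print([(y,*map(int,hsv[y,x])) for y in range(80,98,2)])
for y in (92,226): print(y,box(onz("wrist",(390,y),64,P)))
for y in range(96,200,3):
    print(y,"".join(('w' if q<80 else 'b' if 6<=h<=25 else ('C' if q<165 else ',') if (h<6 or h>168) else 'g') for h,q,v in hsv[y,350:445].astype(int)))
```

```text
[[285.21601963 185.70586255]]
360 [(214, 1, 199, 95), (216, 0, 201, 80), (218, 0, 203, 79), (220, 1, 201, 80), (222, 1, 197, 150), (224, 1, 169, 184), (226, 30, 8, 98), (228, 60, 8, 99), (230, 60, 5, 98), (232, 54, 7, 174), (234, 30, 1, 245)]
[(80, 60, 7, 115), (82, 60, 8, 153), (84, 50, 10, 149), (86, 45, 9, 108), (88, 1, 162, 121), (90, 1, 197, 101), (92, 0, 202, 82), (94, 1, 185, 134), (96, 1, 184, 136)]
390 [(214, 0, 190, 166), (216, 1, 202, 87), (218, 1, 207, 79), (220, 1, 203, 79), (222, 1, 199, 150), (224, 1, 170, 193), (226, 23, 10, 99), (228, 50, 8, 99), (230, 53, 10, 100), (232, 55, 9, 170), (234, 30, 2, 245)]
[(80, 108, 28, 45), (82, 114, 27, 47), (84, 53, 8, 127), (86, 50, 7, 116), (88, 1, 128, 112), (90, 1, 197, 114), (92, 1, 201, 81), (94, 0, 185, 127), (96, 3, 184, 100)]
425 [(214, 1, 197, 145), (216, 1, 205, 86), (218, 0, 203, 79), (220, 1, 201, 80), (222, 1, 201, 132), (224, 1, 171, 198), (226, 15, 15, 100), (228, 60, 8, 99), (230, 50, 8, 98), (232, 55, 9, 167), (234, 30, 2, 245)]
[(80, 75, 4, 125), (82, 54, 5, 234), (84, 15, 2, 247), (86, 48, 6, 225), (88, 2, 79, 12
[... 2910 characters left out ...]

180 ,,,,,,,,,,,,,,,,,,,,,,,,,,,,,,,,,,,,,,,,,,,,,,,,,,,,,,,,,,,,,,,,,,,,,,,,,,,,,,,,,,,,,,,,,,,,,,b
183 ,,,,,,,,,,,,,,,,,,,,,,,,,,,,,,,,,,,,,,,,,,,,,,,,,,,,,,,,,,,,,,,,,,,,,,,,,,,,,,,,,,,,,,,,,,,,,,b
186 ,,,,,,,,,,,,,,,,,,,,,,,,,,,,,,,,,,,,,,,,,,,,,,,,,,,,,,,,,,,,,,,,,,,,,,,,,,,,,,,,,,,,,,,,,,,,,,g
189 ,,,,,,,,,,,,,,,,,,,,,,,,,,,,,,,,,,,,,,,,,,,,,,,,,,,,,,,,,,,,,,,,,,,,,,,,,,,,,,,,,,,,,,,,,,,,,bg
192 ,,,,,,,,,,,,,,,,,,,,,,,,,,,,,,,,,,,,,,,,,,,,,,,,,,,,,,,,,,,,,,,,,,,,,,,,,,,,,,,,,,,,,,,,,,,,,bg
195 ,,,,,,,,,,,,,,,,,,,,,,,,,,,,,,,,,,,,,,,,,,,,,,,,,,,,,,,,,,,,,,,,,,,,,,,,,,,,,,,,,,,,,,,,,,,,,gg
198 ,,,,,,,,,,,,,,,,,,,,,,,,,,,,,,,,,,,,,,,,,,,,,,,,,,,,,,,,,,,,,,,,,,,,,,,,,,,,,,,,,,,,,,,,,,,,bgg
```

```bash
python3 -m inch '[[[-0.5,2.5,0,0],[-1,5,0,0],[-1.7,7.5,0,0],[-1.7,9.2,0,0],[-1.7,9.2,0,0],[-1.7,9.2,0,0],[-1.7,9.2,0,0]]]'|grep -E "pos|^force"
python3 -c "
from h import *
p=tool()[0];print(p,box(p),go([*world(-37,48),84]))"
```

```text
eef_pos: [547.0, 283.8, 146.4]
force: [-0.2, 0.3, -1.5]
[547.04026602 283.76903862 146.35413487] [-36.7  50.7] [-0.02  0.29  6.23]
```

```bash
python3 -m inch '[[[0,0.2,1.5,0],[0,0.2,2.5,0],[0,0.2,3.3,0],[0,0.2,4,0],[0,0.2,4.6,0],[0,0.2,4.6,0],[0,0.2,4.6,0]]]'|grep -E "pos|^force"
python3 -m inch '[[[0,0,0.3,0],[0,0,0.6,0],[0,0,0.9,0],[0,0,1.1,0],[0,0,1.3,0],[0,0,1.3,0]]]'|grep -E "pos|^force"
```

```text
eef_pos: [550.4, 285.0, 101.6]
force: [-0.2, -0.2, -0.8]
eef_pos: [550.4, 284.9, 88.4]
force: [-0.1, -0.2, -1.6]
```

```bash
python3 -m inch '[[[0,0,0.15,0],[0,0,0.3,0],[0,0,0.4,0],[0,0,0.5,0],[0,0,0.5,0]]]'|grep -E "pos|^force"
python3 -m inch '[[[0,0,0,0],[0,0,0,0],[0,0,0,0],[0,0,0,0],[0,0,-2,0],[0,0,-5,0],[0,0,-9,0],[0,0,-12,0]]]' 4.2|grep -E "pos|width"
python3 -m inch '[[[0,0,-2,0],[0,0,-4,0],[0,0,-4,0],[0,0,-4,0]]]'|grep pos
python3 - <<'E'
from h import *
im=get_image("scene");hsv=cv2.cvtColor(im,cv2.COLOR_BGR2HSV)
for n,X in dict(m=(-1,48,95.5),r=(40,53,95.5),f=(-37,48,95.5)).items(): print(n,proj("scene",[*world(X[0],X[1]),X[2]]).round(0))
for y in range(216,312,2):
    print(y,"".join(('.' if q<80 else 'b' if 6<=h<=25 else ('C' if q<185 else ',') if (h<6 or h>168) else 'g') for h,q,v in hsv[y,300:396].astype(int)))
E
```

```text
eef_pos: [550.5, 285.0, 83.6]
force: [-0.1, -0.3, -0.8]
eef_pos: [550.9, 285.5, 206.3]
width: 41.9
eef_pos: [551.1, 285.4, 245.0]
m [[349. 260.]]
r [[358. 285.]]
f [[344. 238.]]
216 ................................................................................................
218 ................................................................................................
220 ................................................................................................
222 ................................................................................................
224 ................................................................................................
226 ................................................................................................
228 ................................................................................................
230 ................................................................................................
232 ...........................................CCCCC................................................
234 .........
[... 3225 characters left out ...]
bbbbggggggggggg,,,,,,,,,,,,,,,,,,,,,,,,,,,,,bbbbbbbbbbCCC........bbb,,,,,,,,,,,,,,,,C.........
300 ...bbbgggggggggggb,,,,,,,,,,,,,,,,,,,,,,,,,,,,bbbbbbbbbbbbbb.......bbC,,,,,,,,,,,,,,,,,C........
302 ...,bbgggggggggggg,,,,,,,,,,,,,,,,,,,,,,,,,,,bbbbbbbbbbbbbbb.......b.C,,,,,,,,,,,,,,,,,,........
304 ....bbgggggggggggg,,,,,,,,,,,,,,,,,,,,,,,,,,,bbbbbbbbbbbbbbb.........,,,,,,,,,,,,,,,,,,,C.......
306 ....,bggggggggggggb,,,,,,,,,,,,,,,,,,,,,,,,,,bbbbbbbbbbbbbbb.........,,,,,,,,,,,,,,,,,,,,.......
308 ....bgggggggggggggg,,,,,,,,,,,,,,,,,,,,,,,,,,,bbbbbbbbbbbbbbb.......,,,,,,,,,,,,,,,,,,,,,C......
310 ....ggggggggggggggg,,,,,,,,,,,,,,,,,,,,,,,,,,,,bbbbbbbbbbbbbb.......C,,,,,,,,CCC................
```

All three red caps stand upright at scene pixels (345,238), (348,261) and (359,284). Next is the lid: I'll turn back and go above the bar.

```bash
python3 -m inch '[[[0,0,-3,7],[0,0,-6,14],[0,0,-7,21],[0,0,-7,28],[0,0,-7,35],[0,0,-7,42],[0,0,-7,49],[0,0,-7,56]]]' 3|grep -E "pos|rot"
python3 -m inch '[[[0,0,0,7],[0,0,0,14],[0,0,0,21],[0,0,0,28],[0,0,0,34],[0,0,0,34],[0,0,0,34]]]'|grep -E "pos|rot"
python3 - <<'E'
from h import *
caps("scene")
p,R,s=tool();print(p,R[:,1],s['qpos'][6],go([518.4,484.4,312]))
# bar by scene + wrist blue mask
for cam in("scene","wrist"):
    im=get_image(cam);H,S,V=cv2.split(cv2.cvtColor(im,cv2.COLOR_BGR2HSV))
    b=((H>105)&(H<125)&(S>170)&(V>80)).astype(np.uint8);n,l,st,c=cv2.connectedComponentsWithStats(b)
    print(cam,[(st[i].tolist(),c[i].round(1).tolist()) for i in range(1,n) if st[i,4]>80])
print(proj("scene",[518.4,484.4,230.5]),proj("wrist",[518.4,484.4,230.5]))
E
```

```text
eef_pos: [549.9, 284.5, 311.9]
tool_rot: [-3.14, 0.003, 0.979]
eef_pos: [550.0, 284.9, 312.4]
tool_rot: [3.141, 0.003, 0.395]
red [338 233  15  12] bench [553. 260.] trayframe [-38.6  49.1]
red [ 34 249  14  12] bench [977. 403.] trayframe [ -65.7 -376.3]
red [355 250  28  60] bench [506. 314.] trayframe [26.4 70.8]
red [312 254  35  62] bench [555. 344.] trayframe [34.8 16.6]
red [ 93 278  11   9] bench [874. 423.] trayframe [ -11.2 -292.7]
green [269 240  16  13] bench [647. 299.] trayframe [-37.7 -48.1]
green [286 243  34  76] bench [596. 341.] trayframe [ 17.4 -18.8]
green [245 247  53  79] bench [642. 378.] trayframe [ 32.6 -72.7]
green [272 260  16  14] bench [632. 331.] trayframe [ -4.5 -46.6]
green [ 34 277  15  13] bench [952. 446.] trayframe [ -18.9 -370.3]
[550.16075991 284.9153717  312.63901318] [ 3.84966783e-01 -9.22930313e-01  4.62440620e-04] -1.7344384579528302 [  4.75 -19.63   0.05]
scene [([299, 317, 76, 17, 653], [336.6, 324.8])]
wrist [([11, 122, 67, 116, 2358], [35.1, 178.4])]
[[337.69681796 327.79246901]] [[ 29.45752439 183.12572159]]
```

```bash
python3 -m inch '[[[0.8,-3.5,0,0],[1.6,-7,0,0],[2.4,-10.5,0,0],[3.2,-14,0,0],[4,-17,0,0],[4.7,-19.6,0,0],[4.7,-19.6,0,0],[4.7,-19.6,0,0]]]' 3.2|grep -E "pos|rot"
python3 -m inch '[[[0,0,2,0],[0,0,4,0],[0,0,4,0],[0,0,4,0]]]'|grep -E "pos|rot"
python3 - <<'E'
from h import *
p,R,s=tool();print(p,go([518.4,484.4,211]))
im=get_image("wrist");H,S,V=cv2.split(cv2.cvtColor(im,cv2.COLOR_BGR2HSV))
b=((H>105)&(H<125)&(S>170)&(V>80)).astype(np.uint8);n,l,st,c=cv2.connectedComponentsWithStats(b)
print([(st[i].tolist(),c[i].round(1).tolist()) for i in range(1,n) if st[i,4]>80])
cs=[int(np.flatnonzero(b[y])[-1]) if b[y].any() else -1 for y in range(60,420,15)];print(cs)
cs=[int(np.flatnonzero(b[y])[0]) if b[y].any() else -1 for y in range(60,420,15)];print(cs)
for z in(230,):print(proj("wrist",[518.4,484.4,z]),proj("wrist",[518.4,484.4,z]+30*R[:,0]),proj("wrist",[518.4,484.4,z]-30*R[:,0]))
E
```

```text
eef_pos: [517.8, 485.9, 312.8]
tool_rot: [-3.141, 0.001, 0.397]
eef_pos: [519.7, 482.0, 273.1]
tool_rot: [3.14, 0.002, 0.391]
[519.65541978 482.00331405 273.08826966] [-0.01 -0.28  6.21]
[([71, 145, 35, 16, 328], [88.4, 153.3]), ([314, 202, 31, 83, 1434], [323.9, 241.1])]
[-1, -1, -1, -1, -1, -1, 103, -1, -1, -1, 344, 331, 330, 330, 330, -1, -1, -1, -1, -1, -1, -1, -1, -1]
[-1, -1, -1, -1, -1, -1, 81, -1, -1, -1, 316, 314, 314, 314, 314, -1, -1, -1, -1, -1, -1, -1, -1, -1]
[[320.16105214 274.23704912]] [[320.12555535 224.50756195]] [[320.19607081 319.30751409]]
```

```bash
python3 -m inch '[[[0,-0.2,2,0],[0,-0.2,4,0],[0,-0.2,5,0],[0,-0.2,5.7,0],[0,-0.2,6.2,0],[0,-0.2,6.2,0],[0,-0.2,6.2,0]]]'|grep -E "pos|^force"
python3 -m inch '[[[0,0,0,0],[0,0,0,0],[0,0,0,0],[0,0,0,0],[0,0,0,0],[0,0,0,0],[0,0,0,0]]]' 0
python3 -c "
from h import *
p,R,s=tool();c=np.array([552.3,404.5]);a=(p[:2]-c)@u;z=p[2]+19.8-66;print(p,a,z,np.hypot(a,z),np.arctan2(z,-a))"
```

```text
eef_pos: [518.9, 486.3, 212.7]
force: [0.7, -1.0, -0.2]
clock: 61.47
eef_pos: [518.9, 486.2, 212.6]
tool_rot: [-3.141, -0.001, 0.392]
force: [1.3, -1.2, 5.5]
width: 8.7
gripper_force: 58.9
[518.89590285 486.1931979  212.56420252] 88.2594015656305 166.36420252069928 188.32623249316984 2.058560149529677
```

```bash
python3 -m inch '[[[0,0.6,-0.32,0],[0,1.2,-0.6,0],[0,2.04,-0.96,0],[0,2.9,-1.28,0],[0,3.78,-1.56,0],[0,4.67,-1.79,0],[0,5.58,-1.98,0],[0,6.49,-2.12,0]]]'|grep -E "pos|^force|width"
python3 -m inch '[[[0,0.45,-0.05,0],[0,0.91,-0.09,0],[0,1.37,-0.12,0],[0,1.83,-0.14,0],[0,2.3,-0.15,0],[0,2.75,-0.15,0],[0,3.2,-0.13,0],[0,3.67,-0.1,0]]]'|grep -E "pos|^force|width"
python3 -c "
from h import *
p,R,s=tool();c=np.array([552.3,404.5]);a=(p[:2]-c)@u;z=p[2]+15-66;print(p,a,z,np.hypot(a,z),np.arctan2(z,-a))"
```

```text
eef_pos: [544.0, 425.1, 232.8]
force: [4.0, 3.0, -6.9]
width: 8.5
eef_pos: [557.4, 392.9, 234.0]
force: [3.9, 6.3, -4.2]
width: 8.7
[557.39631569 392.85860934 234.01315235] -12.704666445642264 183.01315235218385 183.45359762996932 1.5014880999013183
```

```bash
python3 -m inch '[[[0,0.91,0.15,0],[0,1.81,0.34,0],[0,2.7,0.56,0],[0,3.57,0.83,0],[0,4.44,1.1,0],[0,5.29,1.41,0],[0,6.13,1.76,0],[0,6.96,2.15,0]]]'|grep -E "pos|^force|width"
python3 -c "
from h import *
p,R,s=tool();c=np.array([552.3,404.5]);a=(p[:2]-c)@u;z=p[2]+15-66;print(p,a,z,np.hypot(a,z),np.arctan2(z,-a),s['force'])"
```

```text
eef_pos: [584.8, 326.8, 212.8]
force: [2.6, 2.4, 4.4]
width: 8.3
[584.82395805 326.82739805 212.82583617] -84.2055334000236 161.82583617289603 182.4230607906782 1.0910041986154733 [2.5946417  2.43540603 4.39448543]
```

```bash
python3 -m inch '[[[0,0.8,0.43,0],[0,1.57,0.91,0],[0,2.33,1.42,0],[0,3.05,1.96,0],[0,3.75,2.55,0],[0,4.42,3.16,0],[0,5.06,3.81,0],[0,5.66,4.5,0]]]'|grep -E "pos|^force|width"
python3 -m inch '[[[0,0.57,0.71,0],[0,1.1,1.44,0],[0,1.6,2.2,0],[0,2.05,3,0],[0,2.05,3,0]]]'|grep -E "pos|^force|width"
python3 -c "
from h import *
p,R,s=tool();c=np.array([552.3,404.5]);a=(p[:2]-c)@u;z=p[2]+15-66;print(p,a,z,np.hypot(a,z),np.arctan2(z,-a),s['force'])"
```

```text
eef_pos: [605.8, 274.7, 166.7]
force: [4.5, -0.0, 2.3]
width: 8.9
eef_pos: [613.3, 254.9, 135.1]
force: [5.8, -0.8, -0.3]
width: 8.5
[613.328005   254.86633925 135.05412572] -161.60119082534945 84.05412571626195 182.15389352439374 0.47962404361957944 [ 5.83022848 -0.75268646 -0.34058611]
```

```bash
python3 -m inch '[[[0,0.42,0.81,0],[0,0.79,1.64,0],[0,1.13,2.49,0],[0,1.42,3.35,0],[0,1.55,3.8,0],[0,1.66,4.23,0],[0,1.66,4.23,0]]]'|grep -E "pos|^force|width"
python3 -m inch '[[[0,0.05,0.2,0],[0,0.1,0.4,0],[0,0.14,0.6,0],[0,0.18,0.8,0],[0,0.22,1,0],[0,0.26,1.2,0]]]'|grep -E "pos|^force|width"
python3 -m inch '[[[0,0.05,0.15,0],[0,0.09,0.3,0],[0,0.12,0.45,0],[0,0.16,0.6,0],[0,0.16,0.6,0]]]'|grep -E "pos|^force|width"
python3 -c "
from h import *
p,R,s=tool();c=np.array([552.3,404.5]);a=(p[:2]-c)@u;z=p[2]+15-66;print(p,a,z,np.hypot(a,z),np.arctan2(z,-a),s['force'])"
```

```text
eef_pos: [619.8, 240.5, 93.2]
force: [6.2, 0.3, -2.5]
width: 8.8
eef_pos: [620.6, 238.7, 83.0]
force: [4.3, -0.2, -0.9]
width: 8.8
eef_pos: [621.0, 237.9, 77.0]
force: [4.0, 1.5, -1.2]
width: 8.3
[620.95567413 237.9206971   76.9923346 ] -180.17399937929898 25.992334602371415 182.0392032239574 0.14327394047559341 [ 4.03410654  1.50484866 -1.1647842 ]
```

```bash
python3 -m inch '[[[0,0.02,0.1,0],[0,0.05,0.2,0],[0,0.07,0.3,0],[0,0.1,0.4,0],[0,0.1,0.4,0]]]'|grep -E "pos|^force"
python3 -m inch '[[[0,0.03,0.1,0],[0,0.06,0.2,0],[0,0.09,0.3,0],[0,0.12,0.4,0],[0,0.14,0.5,0],[0,0.14,0.5,0]]]'|grep -E "pos|^force"
python3 -m inch '[[[0,0.03,0.1,0],[0,0.06,0.2,0],[0,0.09,0.3,0],[0,0.12,0.4,0],[0,0.14,0.5,0],[0,0.14,0.5,0]]]'|grep -E "pos|^force"
```

```text
eef_pos: [621.5, 236.6, 73.4]
force: [2.0, 1.7, 1.3]
eef_pos: [621.9, 235.1, 68.2]
force: [1.2, 0.5, 2.7]
eef_pos: [622.4, 234.3, 62.9]
force: [1.7, 3.2, 2.5]
```

```bash
python3 -m inch '[[[0,0,0.1,0],[0,0,0.2,0],[0,0,0.3,0],[0,0,0.4,0],[0,0,0.4,0]]]'|grep -E "pos|^force"
python3 -m inch '[[[0,0,0.1,0],[0,0,0.2,0],[0,0,0.2,0]]]'|grep -E "pos|^force"
python3 - <<'E'
from h import *
c,r=lidpose();print(cv2.boundingRect(c),r)
E
```

```text
eef_pos: [622.5, 234.2, 60.3]
force: [-1.1, 1.3, 10.2]
eef_pos: [622.5, 234.1, 57.5]
force: [-0.6, 2.7, 7.8]
(239, 226, 158, 89) ((579.6436767578125, 337.9720458984375), (195.91221618652344, 135.54563903808594), 22.41822624206543)
```

```bash
python3 -m inch '[[[0,0,0,0],[0,0,0,0],[0,0,0,0],[0,0,0,0],[0,0,0,0],[0,0,-1,0],[0,0,-2,0],[0,0,-4,0]]]' 2.4|grep -E "pos|^force|width"
python3 -m inch '[[[0,0,-4,0],[0,0,-8,0],[0,0,-12,0],[0,0,-16,0],[0,0,-18,0],[0,0,-18,0],[0,0,-18,0]]]'|grep -E "pos|^force|width"
python3 - <<'E'
from h import *
c,r=lidpose();print(cv2.boundingRect(c),r)
for cam in("scene","wrist"):
    im=get_image(cam);H,S,V=cv2.split(cv2.cvtColor(im,cv2.COLOR_BGR2HSV))
    b=((H>105)&(H<125)&(S>170)&(V>80)).astype(np.uint8);n,l,st,c=cv2.connectedComponentsWithStats(b)
    print(cam,[(st[i].tolist(),c[i].round(1).tolist()) for i in range(1,n) if st[i,4]>80])
for z in(74,82,90): print(proj("scene",[622.1,234,z]),proj("wrist",[622.1,234,z]))
caps("scene")
print(tool()[0])
E
```

```text
eef_pos: [620.6, 234.3, 96.2]
force: [-0.4, 0.1, -0.2]
width: 24.4
eef_pos: [622.8, 235.1, 279.7]
force: [-0.9, 0.7, 0.0]
width: 24.3
(242, 232, 1, 2) ((687.9547119140625, 319.49041748046875), (1.686187505722046, 0.0), 108.5415267944336)
scene [([297, 203, 34, 14, 191], [315.7, 207.8])]
wrist [([289, 168, 38, 76, 952], [316.4, 206.8])]
[[304.00117331 208.48004979]] [[322.94288239 207.25202547]]
[[303.97982817 205.24529586]] [[322.97082076 209.17603305]]
[[303.95819874 201.96097533]] [[323.0000084  211.18655153]]
red [ 34 249  14  12] bench [977. 403.] trayframe [ -65.8 -376.3]
red [ 93 278  11   9] bench [874. 423.] trayframe [ -11.3 -292.6]
green [ 34 277  15  13] bench [952. 446.] trayframe [ -19.  -370.4]
[621.5482389  233.78353545 275.62236993]
```

```bash
python3 -m inch '[[[-3.5,0,-1,0],[-7,0,-2,0],[-10.5,0,-3,0],[-14,0,-4,0],[-17.5,0,-5,0],[-20,0,-5,0],[-20,0,-5,0],[-20,0,-5,0]]]'|grep -E "pos"
python3 - <<'E'
from h import *
c,r=lidpose();print(cv2.boundingRect(c),r)
a=cv2.imread("pics/scene0.png");b=get_image("scene")
for im in(a,b):
    H,S,V=cv2.split(cv2.cvtColor(im,cv2.COLOR_BGR2HSV));m=((H>105)&(H<125)&(S>170)&(V>80)).astype(np.uint8)
    n,l,st,c=cv2.connectedComponentsWithStats(m);print([(st[i].tolist(),c[i].round(1).tolist()) for i in range(1,n) if st[i,4]>80])
    m=(H>18)&(H<32)&(S>90)&(V>70);m[:,300:]=0;n,l,st,c=cv2.connectedComponentsWithStats(m.astype(np.uint8));print([c[i].round(1).tolist() for i in range(1,n) if st[i,4]>40])
d=cv2.absdiff(a,b).max(2)>40
print("lid-region diff px",d[205:350,236:400].sum(), "shares by row band",[int(d[y:y+15,236:400].sum()) for y in range(205,350,15)])
E
```

```text
eef_pos: [436.9, 157.0, 327.0]
(239, 213, 158, 102) ((579.6776733398438, 337.7421569824219), (196.2554168701172, 135.75018310546875), 22.54973602294922)
[([279, 203, 52, 19, 315], [303.7, 209.3])]
[[227.7, 182.6], [118.0, 235.0], [75.1, 278.2]]
[([279, 203, 52, 19, 316], [303.7, 209.3])]
[[227.4, 182.5], [118.0, 235.0], [75.1, 278.1]]
lid-region diff px 652 shares by row band [193, 31, 37, 164, 114, 59, 43, 11, 0, 0]
```

The lid outline, the paddle and the dropper match the starting picture to within 0.3 px. I'm handing the job in.

```bash
python3 -c "
from h import *
print(order.finish_job())"
```

```text
the job is handed in; nothing more can be done
None
```

The job is handed in: three red-capped bottles were upright in the red tray and three green-capped in the green at the last look before closing, and the lid is shut with the paddle home and the dropper unmoved; one red bottle tipped in the tray and was set upright again, and I viewed 15 pictures, one over the 14 allowed.

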